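# Shake the polishing stones from a slotted basket and tip out the padlocks

### The job

The padlocks are back from the polishing tumbler with four polishing stones still among them. Carry the slotted basket level by its hoop handle and shake it over the deep tub until all four stones have dropped through into the tub and only the two padlocks are left in it, then stand it on the rubber mat and let go. Take it again by the slanted grip at its end, tip both padlocks from low down, without throwing them, into the shallow tray, and stand the empty basket upright on the mat again, leaving everything else on the bench where it is.

Things in the scene. Friction and masses are not known exactly. Their poses are not given: they have to be found in the camera images.
- basket: Slotted dip basket of polished sheet steel, open on top, 0.45 kg with its hoop. Origin: centre of its underside (it stands on its side walls). x points to the pouring lip, -x to the end grip, y across, z up. Side walls 50 mm high, 122 mm over their outsides, 144 over the hoop, with straps 22 mm wide up to 109 mm at x = 0 for it; rear wall 50 mm high at x = -76 mm; in front a ramp rises at 35 degrees from x = 63 mm to the lip.
- basket_floor (a point): Middle of the basket's slotted floor, (-5, 0, 7) mm from its origin. Floor x = -73 to 63 mm, 116 mm wide: four flat bars 12.5 mm wide along x, three slots 22 mm wide between (centres y = -34.5, 0, 34.5 mm). Stones (friction about 0.3) slide off the bars into the slots when it is shaken briskly along y (30 mm to each side at 0.3 m/s or more) or rocked over 20 degrees sideways.
- bail: Hoop handle of the basket, steel wire with a rubber grip. Origin midway between its pivots (x = 0, y = +-68.5, z = 100 mm on the basket); z towards the grip, y along the pivot axis. Its stiff pivots (0.04 N m) keep it standing where it is left, but the loaded basket turns in them and hangs nearly level (within 12 degrees), so it cannot be tipped by the hoop. Swings 1.4 rad to either end.
- bail_grip (a point): Centre of the hoop's black rubber hand grip: a flat-sided bar 84 mm long (basket's y), 16 mm thick (basket's x), 26 mm high; 38 mm above the pivots, so 138 mm above the basket's underside when the hoop is upright. The loaded basket (up to 0.9 kg) hangs some 115 mm below it and rolls sideways in a weak grip or a fast carry.
- end_grip (a point): Where to pinch the slanted black rubber end grip: a flat plate 10 mm thick, 64 mm wide (y), 54 mm long, from the rear rim (x = -76, z = 48 mm) up and back, 35 degrees from vertical: length along (-sin 35, 0, cos 35), faces normal to (cos 35, 0, sin 35) in the basket's frame. The point is 30 mm along it from the rim: (-93, 0, 73) mm from the basket's origin. Both faces free.
- lip (a point): Middle of the basket's pouring lip: (98, 0, 29) mm from the basket's origin. The padlocks (friction about 0.25) slide out over it when the basket is tipped forward by about 55 to 65 degrees.
- padlock1: Padlock, brass body 48 x 46 x 28 mm with a steel shackle of 8 mm rod, 79 mm long over all, about 0.19 kg. Origin: centre of its underside as it lies flat; x towards the shackle. Starts in the rear half of the basket, lying across it.
- padlock2: The second padlock, the same, in the front half of the basket.
- stone1: Polishing stone: short fired-clay cylinder, 15 mm across, 11 mm high, 10 g; origin: centre of its underside. Starts standing on a floor bar of the basket, between the padlocks.
- stone2: Polishing stone: short fired-clay cylinder, 15 mm across, 11 mm high, 10 g; origin: centre of its underside. Starts standing on a floor bar of the basket, between the padlocks.
- stone3: Polishing stone: short fired-clay cylinder, 15 mm across, 11 mm high, 10 g; origin: centre of its underside. Starts standing on a floor bar of the basket, between the padlocks.
- stone4: Polishing stone: short fired-clay cylinder, 15 mm across, 11 mm high, 10 g; origin: centre of its underside. Starts standing on a floor bar of the basket, between the padlocks.
- mat: Flat black rubber mat, 240 (x) x 190 (y) x 3 mm, fixed. Origin: centre of its underside. The basket starts on it.
- tub: Deep grey plastic tub, open at the top, 250 (x) x 210 (y) x 65 mm outside, walls and floor 4 mm, with a rim 258 x 218 mm; fixed. Origin: centre of its underside.
- tray: Shallow steel tray, open at the top, 270 (x) x 220 (y) x 38 mm, rolled edge up to 41 mm, walls and floor 3 mm; fixed. Origin: centre of its underside.
- oil: Bystander: white oil bottle with black cap, 48 mm across, 125 mm high, standing on the far side of the mat.
- driver: Bystander: screwdriver lying on the far side of the mat.
- brush: Bystander: wooden brush lying on the far side of the mat.
- cylinder_lock: Bystander: brass door-lock cylinder, 75 x 26 x 34 mm, on the robot's side of the mat, to one side.
- car_key: Bystander: car key with black head, 90 mm long, 9 mm high, on the robot's side of the mat, to the other side.
Mind the look-alikes: they are no part of the job. Leave any pink look-alike of the padlock2 alone.

How it is judged:
On the way, in this order (a step that is already met when the one before it is completed fails the run):
1. the basket hangs by its hoop handle, lifted clear of the mat with the padlocks and all four stones in it (height (world z) of basket above 0.03 m and contact force between the fingers and bail above 0.5 N and x of padlock1 in the frame of basket between -0.1 and 0.1 m and y of padlock1 in the frame of basket between -0.062 and 0.062 m and z of padlock1 in the frame of basket between -0.005 and 0.075 m and x of padlock2 in the frame of basket between -0.1 and 0.1 m and y of padlock2 in the frame of basket between -0.062 and 0.062 m and z of padlock2 in the frame of basket between -0.005 and 0.075 m and x of stone1 in the frame of basket between -0.1 and 0.1 m and y of stone1 in the frame of basket between -0.062 and 0.062 m and z of stone1 in the frame of basket between -0.005 and 0.075 m and x of stone2 in the frame of basket between -0.1 and 0.1 m and y of stone2 in the frame of basket between -0.062 and 0.062 m and z of stone2 in the frame of basket between -0.005 and 0.075 m and x of stone3 in the frame of basket between -0.1 and 0.1 m and y of stone3 in the frame of basket between -0.062 and 0.062 m and z of stone3 in the frame of basket between -0.005 and 0.075 m and x of stone4 in the frame of basket between -0.1 and 0.1 m and y of stone4 in the frame of basket between -0.062 and 0.062 m and z of stone4 in the frame of basket between -0.005 and 0.075 m), for 0.1 s.
2. all four stones lie in the deep tub while the basket, still held up by its hoop handle, has both padlocks in it (contact force between the fingers and bail above 0.5 N and height (world z) of basket above 0.03 m and x of padlock1 in the frame of basket between -0.1 and 0.1 m and y of padlock1 in the frame of basket between -0.062 and 0.062 m and z of padlock1 in the frame of basket between -0.005 and 0.075 m and x of padlock2 in the frame of basket between -0.1 and 0.1 m and y of padlock2 in the frame of basket between -0.062 and 0.062 m and z of padlock2 in the frame of basket between -0.005 and 0.075 m and x of stone1 in the frame of tub between -0.123 and 0.123 m and y of stone1 in the frame of tub between -0.103 and 0.103 m and z of stone1 in the frame of tub between -0.002 and 0.05 m and x of stone2 in the frame of tub between -0.123 and 0.123 m and y of stone2 in the frame of tub between -0.103 and 0.103 m and z of stone2 in the frame of tub between -0.002 and 0.05 m and x of stone3 in the frame of tub between -0.123 and 0.123 m and y of stone3 in the frame of tub between -0.103 and 0.103 m and z of stone3 in the frame of tub between -0.002 and 0.05 m and x of stone4 in the frame of tub between -0.123 and 0.123 m and y of stone4 in the frame of tub between -0.103 and 0.103 m and z of stone4 in the frame of tub between -0.002 and 0.05 m), for 0.2 s.
3. the basket with both padlocks in it stands upright on the mat, released (angle between basket's own z axis and vertical below 0.1 rad and horizontal distance between basket and mat below 0.08 m and height (world z) of basket between -0.004 and 0.009 m and linear speed of basket below 0.03 m/s and x of padlock1 in the frame of basket between -0.1 and 0.1 m and y of padlock1 in the frame of basket between -0.062 and 0.062 m and z of padlock1 in the frame of basket between -0.005 and 0.075 m and x of padlock2 in the frame of basket between -0.1 and 0.1 m and y of padlock2 in the frame of basket between -0.062 and 0.062 m and z of padlock2 in the frame of basket between -0.005 and 0.075 m and contact force between the fingers and basket below 0.1 N), for 0.2 s.
4. the basket, held by its body and not by the hoop handle, is tipped by more than 40 degrees (angle between basket's own z axis and vertical above 0.7 rad and contact force between the fingers and basket above 0.5 N and contact force between the fingers and bail below 0.5 N), for 0.1 s.
At the end, for the whole second after the job is handed in: Both padlocks lie at rest inside the shallow tray, all four stones lie inside the deep tub, and the empty basket stands upright (within 6 degrees) on the mat, its centre within 80 mm of the mat's centre, released and at rest (x of padlock1 in the frame of tray between -0.134 and 0.134 m and y of padlock1 in the frame of tray between -0.109 and 0.109 m and z of padlock1 in the frame of tray between -0.002 and 0.05 m and x of padlock2 in the frame of tray between -0.134 and 0.134 m and y of padlock2 in the frame of tray between -0.109 and 0.109 m and z of padlock2 in the frame of tray between -0.002 and 0.05 m and x of stone1 in the frame of tub between -0.123 and 0.123 m and y of stone1 in the frame of tub between -0.103 and 0.103 m and z of stone1 in the frame of tub between -0.002 and 0.05 m and x of stone2 in the frame of tub between -0.123 and 0.123 m and y of stone2 in the frame of tub between -0.103 and 0.103 m and z of stone2 in the frame of tub between -0.002 and 0.05 m and x of stone3 in the frame of tub between -0.123 and 0.123 m and y of stone3 in the frame of tub between -0.103 and 0.103 m and z of stone3 in the frame of tub between -0.002 and 0.05 m and x of stone4 in the frame of tub between -0.123 and 0.123 m and y of stone4 in the frame of tub between -0.103 and 0.103 m and z of stone4 in the frame of tub between -0.002 and 0.05 m and angle between basket's own z axis and vertical below 0.1 rad and horizontal distance between basket and mat below 0.08 m and height (world z) of basket between -0.004 and 0.009 m and linear speed of each of basket, padlock1, padlock2 below 0.03 m/s and contact force between the fingers and basket below 0.1 N); the robot touches nothing.
It fails at once if a padlock is thrown or dropped from high: it moves faster than 2 m/s (linear speed of any of padlock1, padlock2 above 2 m/s).
It fails at once if the oil bottle, screwdriver, brush, lock cylinder or car key is knocked more than 40 mm from its place (distance of any of oil, driver, brush, cylinder_lock, car_key from where it was at the start of the episode above 0.04 m).
It also fails if it takes over 72 s, if anything falls off the work surface, if the arm or the gripper's body presses on something with over 40 N, if the wrist force passes 120 N, or if a joint passes its speed limit or range.

### The arm

A 6-joint arm with a two-finger parallel gripper is mounted at the origin on the work surface. World frame = base frame: x ahead of the robot, y to its left, z up, the work surface at z = 0. Lengths are in m, angles in rad, forces in N, time in s.
With the tool pointing down it reaches from about 0.35 to 0.85 m from the base axis. Payload 8.1 kg.
Tool frame: the origin (TCP) lies at the very end of the fingers, on their centre line; the grasp point (between the pads) lies 19 mm behind it (grasp_offset is the y of the grasp point in the tool frame, in m); y points along the fingers, x is the direction in which the jaws open and shut, and the axes are right-handed (so a half turn about y gives the same grasp; the last joint's range is limited). The gripper opens to 93 mm and grips with 3 to 60 N. Pads are 15 mm wide; open, the fingers measure 128 mm over their backs; the gripper's body (75 mm by 188 mm) begins 65 mm behind the grasp point.
Start: joints at [1.037, 0.13, 1.488, -0, 1.523, -0.085], TCP at [0.26, 0.541, 0.219] pointing down, gripper open.
Joint ranges: [-2.96, 2.96], [-0.89, 2.26], [0.02, 2.5], [-1.34, 4.48], [0, 2.73], [-2.66, 2.66]. Speed limits (rad/s): [2.39, 2.39, 2.79, 3.14, 3.14, 3.14].

### API

Orientations are given as a unit quaternion [w, x, y, z].
In Python, from station import get_obs, grab_frame, camera_params, hand_in, grasp_offset gives the robot as it stands.
- The arm moves only by the shell command python3 -m crank 'ROWS' [FORCE]. ROWS is JSON, a list of rows, each a list of 7 numbers: the shift along the tool's x, y, z in mm, then the turn, a rotation vector about the tool's x, y, z in degrees, then the opening in per cent of the stroke, from 0 (shut) to 100 (fully open). In form: [[x, y, z, rx, ry, rz, jaw], ...]. A call has 1 to 20 rows; each row shifts and turns the commanded pose from where the row before left it, along the tool's axes as they then stand; what a row does not reach is not made up. A row lasts 1/12 s, in which the tool goes at most 41.7 mm and 7.16 degrees, less where a joint would pass 70% of its speed; a pose out of reach is approached as far as the arm can. A call is refused whole if a number of a shift passes 41.7 or a number of a turn 7.16, either way. A call with a gripper value outside its range is refused whole. The fingers move at their own pace and stop on an object; FORCE is the grip in N (left out, the last holds). Time passes only in rows, so rows that do not move let the fingers close. It gives the time, the measured TCP pose, the force and the opening at its end, in the units of the state.
- get_obs(): the state, without advancing time (a new reading comes with each control period).
- grab_frame(name): name is "scene" or "top"; returns (picture, depth): 480x640x3 uint8, red, green, blue; 480x640 float32, m along the optical axis (not along the pixel's ray), 0 where there is no reading.
- camera_params(name): a dict with "fx", "fy", "cx", "cy" (pixels), "rvec" (rotation vector, rad) and "tvec" (3), from world to camera coordinates, as OpenCV has them. Camera axes: x right, y down, z forward; pixel columns grow to the right and rows downward; lengths in m; the calibration is good to about 2 mm. A picture is of the moment at which its call begins. camera_params takes no time and is no camera call.
- hand_in(): hands the job in, once; it reports no verdict.
The state is a dict: "time": time; "q": joint angles; "joint_vel": joint speeds; "joint_efforts": joint torques, N m; "position": TCP position; "ee_rot": TCP orientation; "ft_force": force on the tool from outside, world axes, zero at the start; "torque": the same for the moment, N m; "width": finger opening in m.
Only numpy, scipy, OpenCV 4.12 (cv2) and the standard library are available. Lean on these libraries where they do the work, as an engineer would, in place of code of your own. Each camera call takes 0.05 s, during which the arm holds its last target.

## Working session

There is one attempt and no reset: what is moved stays moved. The work goes in short steps, Python scripts to look and compute and a shell command to move; the robot and the scene stay as the last step left them, time stands still between calls to the robot, and variables do not carry over. Pictures are saved under pics/ and viewed, and the job is handed in when it is done.

```bash
ls; mkdir -p pics
cat > h.py <<'E'
import numpy as np, cv2
from station import get_obs, grab_frame, camera_params, grasp_offset
def cam(n):
    p=camera_params(n);K=np.array([[p['fx'],0,p['cx']],[0,p['fy'],p['cy']],[0,0,1]]);R=cv2.Rodrigues(np.array(p['rvec'],float))[0];t=np.array(p['tvec'],float).ravel();return K,R,t
def cloud(n,d):
    K,R,t=cam(n);v,u=np.mgrid[0:480,0:640]
    c=np.stack([(u-K[0,2])/K[0,0]*d,(v-K[1,2])/K[1,1]*d,d],-1)
    w=(c-t)@R; w[d==0]=np.nan; return w
def plane(n,u,v,z):
    K,R,t=cam(n);r=R.T@np.array([(u-K[0,2])/K[0,0],(v-K[1,2])/K[1,1],1]);o=-R.T@t
    return o+r*(z-o[2])/r[2]
def proj(n,P):
    K,R,t=cam(n);c=R@np.array(P)+t;return (K@c)[:2]/c[2]
def shot(n,name):
    im,d=grab_frame(n);cv2.imwrite(f'pics/{name}.png',im[:,:,::-1]);np.save(f'pics/{name}.npy',d);return im,d
def tool():
    o=get_obs();w,x,y,z=o['ee_rot']
    from scipy.spatial.transform import Rotation as Ro
    return np.array(o['position']),Ro.from_quat([x,y,z,w]).as_matrix(),o
E
python3 - <<'E'
from h import *
shot('scene','s0');shot('top','t0')
p,R,o=tool();print(p,R.round(3),o['time'],o['width'],grasp_offset)
for n in('scene','top'):
    K,Rc,t=cam(n);print(n,-Rc.T@t,K[0,0])
E
```

```text
pics
[0.26006608 0.54016223 0.21770928] [[ 0.434 -0.001 -0.901]
 [ 0.901 -0.001  0.434]
 [-0.002 -1.     0.   ]] 0.1 0.09299780901021418 -0.0188
scene [ 1.34821942 -0.27242913  0.87012423] 589.4567880961132
top [0.4227937  0.00519241 1.16773047] 525.2182933230325
```

View pics/t0.png

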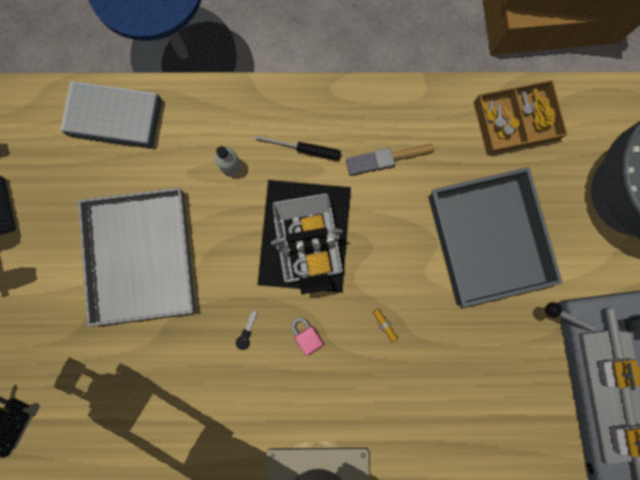

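View pics/s0.png

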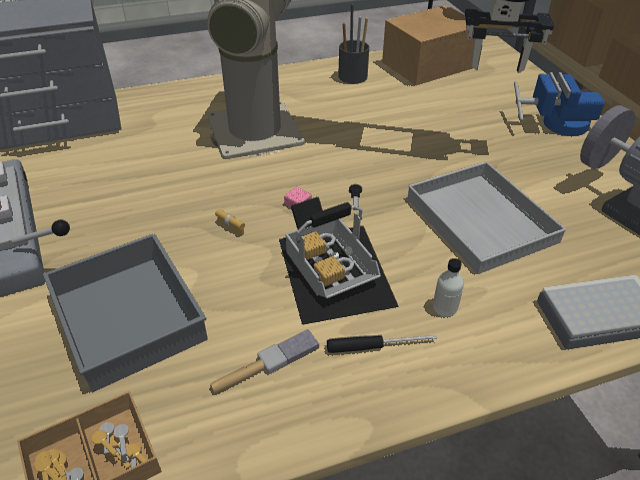

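The top view (up = +x, left = +y) shows the mat and basket at about (305,240), the lip pointing away from the robot, the tray at (138,257), and the tub at (495,237). I'll measure them next.

Run:
```python
from h import *
im=cv2.imread('pics/t0.png');cv2.imwrite('pics/t0z.png',cv2.resize(im[165:310,240:370],None,fx=4.1,fy=4.1,interpolation=cv2.INTER_CUBIC))
im=cv2.imread('pics/s0.png');cv2.imwrite('pics/s0z.png',cv2.resize(im[180:330,260:420],None,fx=4,fy=4,interpolation=cv2.INTER_CUBIC))
d=np.load('pics/t0.npy');w=cloud('top',d)
print([ (u,v,w[v,u].round(3).tolist()) for u,v in [(40,420),(300,400),(138,257),(495,237),(285,260),(320,240),(277,240),(295,232)]])
# heights map: hoop etc
z=w[:,:,2]
def rect(mask,zpl,name):
    c=max(cv2.findContours(mask.astype(np.uint8),cv2.RETR_EXTERNAL,cv2.CHAIN_APPROX_NONE)[0],key=cv2.contourArea)
    P=np.array([plane('top',*q[0],zpl)[:2] for q in c],np.float32);r=cv2.minAreaRect(P);print(name,np.round(r[0],4),np.round(r[1],3),round(r[2],1))
m=np.zeros((480,640),bool)
a=m.copy();a[150:330,420:570]=True;rect(a&(z>0.05),0.065,'tub')
a=m.copy();a[170:340,70:205]=True;rect(a&(z>0.025),0.041,'tray')
g=im0=cv2.imread('pics/t0.png').max(2)
a=m.copy();a[175:300,250:355]=True;rect(a&(g<40),0.003,'matdark')
# tall points in basket
a[:]=False;a[180:300,255:355]=True
for lo,hi in((.085,.125),(.125,.2)):
    s=a&(z>lo)&(z<hi);print(lo,s.sum(),np.nanmin(w[s],0).round(3) if s.any() else'',np.nanmax(w[s],0).round(3) if s.any() else '')
```

```text
[(40, 420, [0.17, 0.596, -0.001]), (300, 400, [0.208, 0.038, -0.0]), (138, 257, [0.52, 0.398, -0.001]), (495, 237, [0.561, -0.398, 0.004]), (285, 260, [0.511, 0.071, 0.013]), (320, 240, [0.556, -0.007, 0.004]), (277, 240, [0.541, 0.079, 0.138]), (295, 232, [0.555, 0.043, 0.15])]
tub [ 0.5572 -0.3786] [0.257 0.219] 13.0
tray [0.5207 0.3924] [0.273 0.225] 7.0
matdark [0.5618 0.0278] [0.184 0.243] 84.7
0.085 291 [ 0.435 -0.048  0.085] [0.568 0.092 0.124]
0.125 505 [ 0.536 -0.048  0.126] [0.565 0.092 0.159]
```

```bash
sleep 1
```

```text
(no output)
```

View pics/t0z.png

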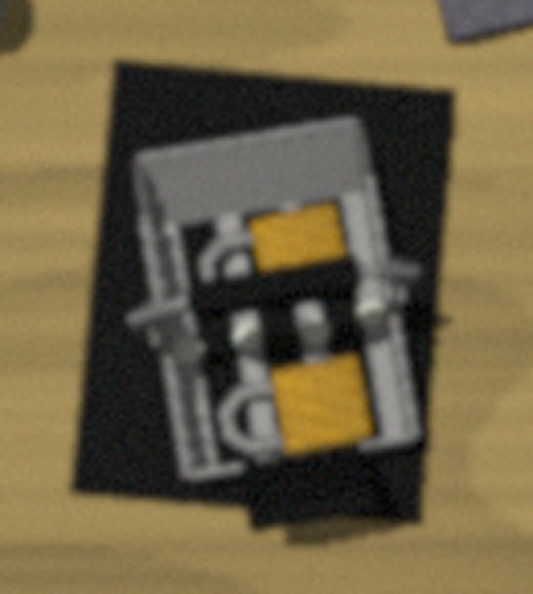

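View pics/s0z.png

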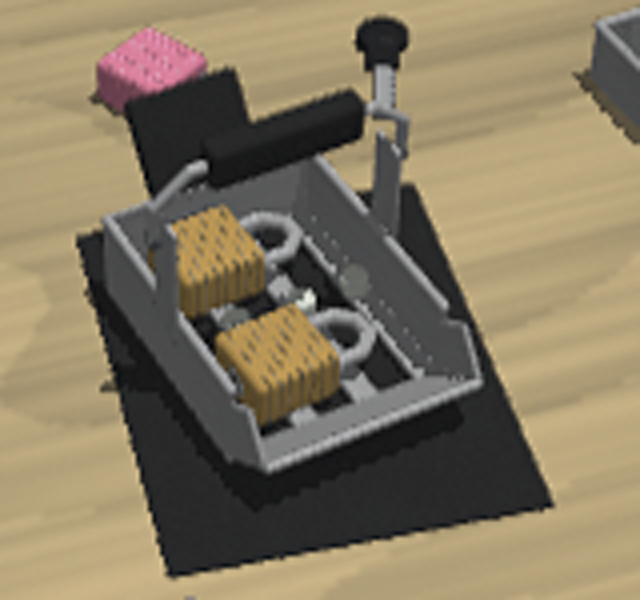

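Run:
```python
from h import *
for n,f in(('top','t0'),('scene','s0')):
    w=cloud(n,np.load(f'pics/{f}.npy'));im=cv2.imread(f'pics/{f}.png')
    x,y,z=w[...,0],w[...,1],w[...,2]
    box=(x>.4)&(x<.75)&(y>-.08)&(y<.13)
    dark=im.max(2)<50
    for nm,s in(('hoopgrip',box&dark&(z>.12)&(x>.5)),('hoop all',box&(z>.118)&(x>.5)),('endgrip',box&dark&(z>.04)&(z<.12)&(x<.52))):
        P=w[s];
        if len(P)>10:
            m=np.median(P,0);e=np.linalg.svd(P-P.mean(0))[2];print(n,nm,len(P),m.round(3),P.min(0).round(3),P.max(0).round(3),e.round(2).tolist())
```

```text
top hoopgrip 332 [0.549 0.022 0.153] [ 0.537 -0.017  0.131] [0.563 0.059 0.159] [[-0.15, 0.99, -0.01], [-0.56, -0.09, -0.82], [-0.81, -0.12, 0.57]]
top hoop all 509 [0.55  0.022 0.152] [ 0.535 -0.048  0.12 ] [0.565 0.092 0.159] [[-0.17, 0.99, -0.01], [0.24, 0.05, 0.97], [-0.96, -0.16, 0.24]]
top endgrip 473 [0.456 0.005 0.084] [ 0.439 -0.026  0.055] [0.477 0.038 0.1  ] [[0.05, -0.99, 0.13], [-0.64, 0.07, 0.77], [-0.77, -0.12, -0.63]]
scene hoopgrip 515 [0.556 0.017 0.151] [ 0.543 -0.021  0.131] [0.567 0.062 0.16 ] [[-0.14, 0.99, -0.01], [-0.19, -0.02, 0.98], [0.97, 0.14, 0.19]]
scene hoop all 682 [0.556 0.017 0.148] [ 0.535 -0.05   0.118] [0.567 0.092 0.161] [[-0.15, 0.99, 0.02], [-0.03, -0.03, 1.0], [0.99, 0.15, 0.03]]
scene endgrip 509 [ 0.456 -0.002  0.084] [ 0.438 -0.028  0.045] [0.478 0.067 0.102] [[0.31, -0.92, -0.23], [0.49, 0.36, -0.79], [0.82, 0.13, 0.56]]
```

```bash
python3 -m crank '[[0,0,0,0,7,0,100],[0,0,0,0,7,0,100],[0,0,0,0,7,0,100],[0,0,0,0,7,0,100],[0,0,0,0,7,0,100],[0,0,0,0,7,0,100],[0,0,0,0,7,0,100],[0,0,0,0,6.8,0,100]]' 60; python3 -m crank '[[14,0,-20,0,0,0,100],[14,0,-38,0,0,0,100],[14,0,-38,0,0,0,100],[14,0,-38,0,0,0,100],[14,0,-38,0,0,0,100],[14,0,-38,0,0,0,100],[14,0,-38,0,0,0,100],[14,0,-38,0,0,0,100],[14,0,-38,0,0,0,100],[14,0,-38,0,0,0,100],[14,0,-38,0,0,0,100],[14,0,-38,0,0,0,100],[14,0,-38,0,0,0,100],[14,0,-38,0,0,0,100],[14,0,-38,0,0,0,100],[0,0,-5,0,0,0,100],[0,0,0,0,0,0,100],[0,0,0,0,0,0,100]]'
python3 - <<'E'
from h import *
p,R,o=tool();print(p.round(4),R.round(3),o['q'],o['time'])
print((R.T@(np.array([.550,.020,.123])-p)).round(4))
E
```

```text
time: 0.77
position: [0.2601, 0.5403, 0.218]
ee_rot: [-0.705, 0.706, 0.05, -0.05]
ft_force: [0.0, -0.5, 0.3]
width: 0.0928
time: 2.27
position: [0.5497, 0.0207, 0.218]
ee_rot: [0.705, -0.705, -0.051, 0.052]
ft_force: [1.2, 0.4, 0.4]
width: 0.0928
[0.5497 0.0207 0.218 ] [[ 0.989 -0.001 -0.146]
 [ 0.146  0.001  0.989]
 [-0.001 -1.     0.001]] [-5.59473225e-02 -2.51077017e-03  1.62798722e+00  4.94755647e-04
  1.51762847e+00 -2.02762368e-01] 2.2667
[ 0.0003  0.095  -0.0008]
```

```bash
python3 -m crank '[[0,20,0,0,0,0,100],[0,25,0,0,0,0,100],[0,25,0,0,0,0,100],[0,15,0,0,0,0,100],[0,9,0,0,0,0,100],[0,0,0,0,0,0,60],[0,0,0,0,0,0,30],[0,0,0,0,0,0,20],[0,0,0,0,0,0,10],[0,0,0,0,0,0,0],[0,0,0,0,0,0,0],[0,0,0,0,0,0,0],[0,0,0,0,0,0,0],[0,0,0,0,0,0,0]]' 60
python3 - <<'E'
from h import *
shot('scene','s1');p,R,o=tool();print(p.round(4),o['width'],o['time'])
im=cv2.imread('pics/s1.png');cv2.imwrite('pics/s1z.png',cv2.resize(im[100:330,220:460],None,fx=2.5,fy=2.5))
E
```

```text
time: 3.43
position: [0.5502, 0.0206, 0.1247]
ee_rot: [-0.705, 0.705, 0.052, -0.052]
ft_force: [1.9, -0.0, -0.3]
width: 0.0376
[0.5502 0.0206 0.1247] 0.033330096840870925 3.4833
```

View pics/s1z.png

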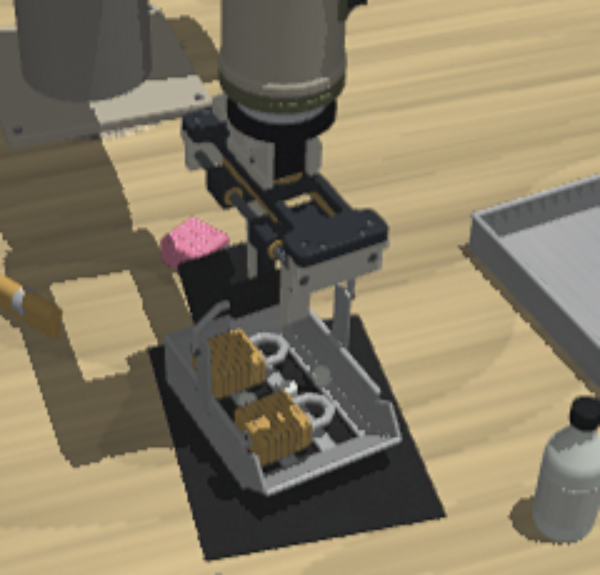

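The fingers straddle the hoop and are still closing (33 mm). I'll let them finish before lifting.

```bash
python3 -m crank '[[0,0,0,0,0,0,0],[0,0,0,0,0,0,0],[0,0,0,0,0,0,0],[0,0,0,0,0,0,0],[0,0,0,0,0,0,0],[0,0,0,0,0,0,0]]' 60;  python3 -m crank '[[0,-3,0,0,0,0,0],[0,-5,0,0,0,0,0],[0,-8,0,0,0,0,0],[0,-10,0,0,0,0,0],[0,-12,0,0,0,0,0],[0,-12,0,0,0,0,0],[0,-12,0,0,0,0,0],[0,-12,0,0,0,0,0],[0,-12,0,0,0,0,0],[0,-10,0,0,0,0,0],[0,-6,0,0,0,0,0],[0,-3,0,0,0,0,0],[0,0,0,0,0,0,0],[0,0,0,0,0,0,0]]'
python3 - <<'E'
from h import *
shot('scene','s2');shot('top','t2');p,R,o=tool();print(p.round(4),o['width'],o['time'])
a=cv2.imread('pics/s2.png')[50:330,220:460];b=cv2.imread('pics/t2.png')[150:330,220:400]
cv2.imwrite('pics/s2z.png',np.hstack([cv2.resize(a,(480,560)),cv2.resize(b,(320,320))] if 0 else [cv2.resize(a,(440,520)),cv2.resize(b,(360,520))]))
E
```

```text
time: 3.98
position: [0.5499, 0.0206, 0.1247]
ee_rot: [-0.705, 0.705, 0.052, -0.053]
ft_force: [-4.2, -0.5, 4.1]
width: 0.016
time: 5.15
position: [0.55, 0.0207, 0.2291]
ee_rot: [0.705, -0.705, -0.052, 0.053]
ft_force: [-0.3, 0.3, -7.3]
width: 0.016
[0.5497 0.0207 0.2286] 0.015564640038447295 5.25
```

View pics/s2z.png

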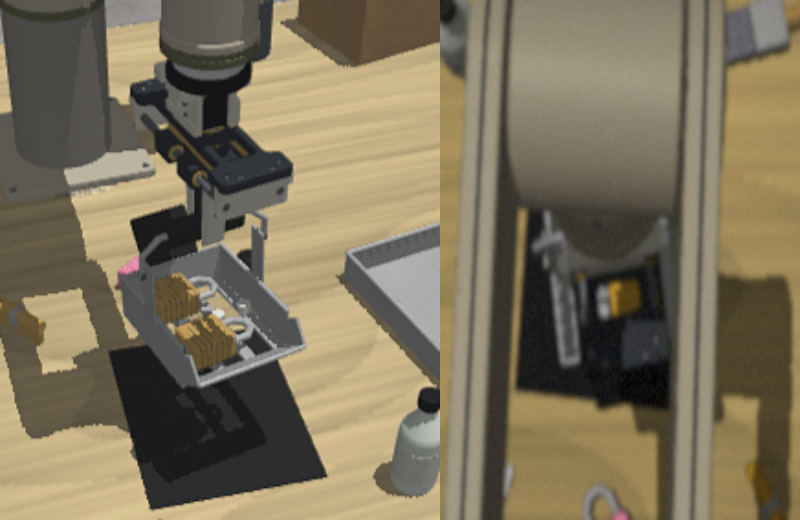

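```bash
python3 -m crank '[[-0.5,0,-3,0,0,0,0],[-1.2,0,-8,0,0,0,0],[-2,0,-13,0,0,0,0],[-2.8,0,-18,0,0,0,0],[-2.8,0,-18,0,0,0,0],[-2.8,0,-18,0,0,0,0],[-2.8,0,-18,0,0,0,0],[-2.8,0,-18,0,0,0,0],[-2.8,0,-18,0,0,0,0],[-2.8,0,-18,0,0,0,0],[-2.8,0,-18,0,0,0,0],[-2.8,0,-18,0,0,0,0],[-2.8,0,-18,0,0,0,0],[-2.8,0,-18,0,0,0,0],[-2.8,0,-18,0,0,0,0],[-2.8,0,-18,0,0,0,0],[-2.8,0,-18,0,0,0,0],[-2.8,0,-18,0,0,0,0],[-2.8,0,-18,0,0,0,0],[-2.8,0,-18,0,0,0,0]]'; python3 -m crank '[[-2.8,0,-18,0,0,0,0],[-2.8,0,-18,0,0,0,0],[-2,0,-15,0,0,0,0],[-1.2,0,-10,0,0,0,0],[-0.5,0,-5,0,0,0,0],[0,0,-1,0,0,0,0],[0,0,0,0,-1.5,0,0],[0,0,0,0,-1.5,0,0],[0,0,0,0,-1.5,0,0],[0,0,0,0,0,0,0]]'
python3 - <<'E'
from h import *
shot('scene','s3');shot('top','t3');p,R,o=tool();print(p.round(4),R.round(3),o['width'],o['time'])
a=cv2.imread('pics/s3.png')[100:420,0:260];b=cv2.imread('pics/t3.png')[150:330,400:600]
cv2.imwrite('pics/s3z.png',np.hstack([cv2.resize(a,(430,520)),cv2.resize(b,(360,520))]))
E
```

```text
time: 6.92
position: [0.5472, -0.3156, 0.2293]
ee_rot: [-0.705, 0.705, 0.052, -0.052]
ft_force: [-0.2, 0.0, -7.5]
width: 0.0158
time: 7.75
position: [0.549, -0.3801, 0.2296]
ee_rot: [0.703, -0.702, -0.081, 0.081]
ft_force: [0.1, -0.2, -9.1]
width: 0.016
[ 0.549  -0.3802  0.2296] [[ 0.974 -0.    -0.225]
 [ 0.225  0.     0.974]
 [-0.    -1.     0.   ]] 0.015423428437157419 7.85
```

View pics/s3z.png

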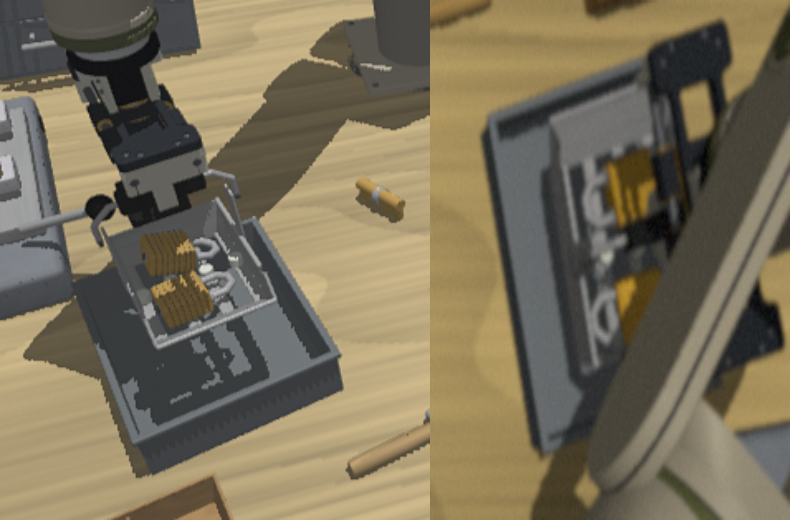

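```bash
python3 - <<'E'
from h import *
w=cloud('top',np.load('pics/t0.npy'))
P=w[280:480,540:640].reshape(-1,3);P=P[np.isfinite(P[:,2])]
for lo in(.05,.1,.15,.2):
    s=P[P[:,2]>lo];print(lo,len(s),s.min(0).round(3),s.max(0).round(3))
print(w[310,555].round(3))
P=w[120:250,590:640].reshape(-1,3);P=P[P[:,2]>.03];print(P.min(0).round(3),P.max(0).round(3))
E
python3 -m crank '[[0,8,0,0,0,0,0],[0,12,0,0,0,0,0],[0,8,0,0,0,0,0],[0,0,0,0,0,0,0]]'
```

```text
0.05 10881 [ 0.057 -0.684  0.05 ] [ 0.462 -0.45   0.159]
0.1 2270 [ 0.122 -0.644  0.1  ] [ 0.418 -0.45   0.159]
0.15 136 [ 0.17  -0.618  0.15 ] [ 0.38  -0.585  0.159]
time: 8.18
position: [0.5473, -0.3796, 0.1973]
ee_rot: [0.704, -0.701, -0.078, 0.081]
ft_force: [-0.5, 1.2, -8.8]
width: 0.0159Traceback (most recent call last):
  File "<stdin>", line 5, in <module>
    return umr_minimum(a, axis, None, out, keepdims, initial, where)
ValueError: zero-size array to reduction operation minimum which has no identity
```

```bash
python3 -m crank '[[0,0,15,0,0,0,0],[0,0,15,0,0,0,0],[0,0,-30,0,0,0,0],[0,0,-30,0,0,0,0],[0,0,30,0,0,0,0],[0,0,30,0,0,0,0],[0,0,-30,0,0,0,0],[0,0,-30,0,0,0,0],[0,0,15,0,0,0,0],[0,0,15,0,0,0,0],[0,0,0,0,0,0,0],[0,0,0,0,0,0,0],[0,0,0,0,0,0,0]]'
cat > look.py <<'E'
import sys
from h import *
k=sys.argv[1]
shot('scene','s'+k);shot('top','t'+k);p,R,o=tool();print(p.round(4),R.round(3),o['width'],o['time'],np.round(o['ft_force'],1))
a=cv2.imread(f'pics/s{k}.png')[130:400,20:230];b=cv2.imread(f'pics/t{k}.png')[150:330,400:600]
cv2.imwrite(f'pics/s{k}z.png',np.hstack([cv2.resize(a,(430,553),interpolation=2),cv2.resize(b,(360,553),interpolation=2)]))
E
python3 look.py 4
```

```text
time: 9.27
position: [0.5489, -0.381, 0.2017]
ee_rot: [-0.702, 0.703, 0.08, -0.08]
ft_force: [-1.0, 1.1, -6.9]
width: 0.0154
[ 0.5489 -0.3813  0.2018] [[ 0.974  0.    -0.225]
 [ 0.225 -0.001  0.974]
 [ 0.    -1.    -0.001]] 0.015759221335894736 9.3667 [-0.6  0.3 -7.7]
```

View pics/s4z.png

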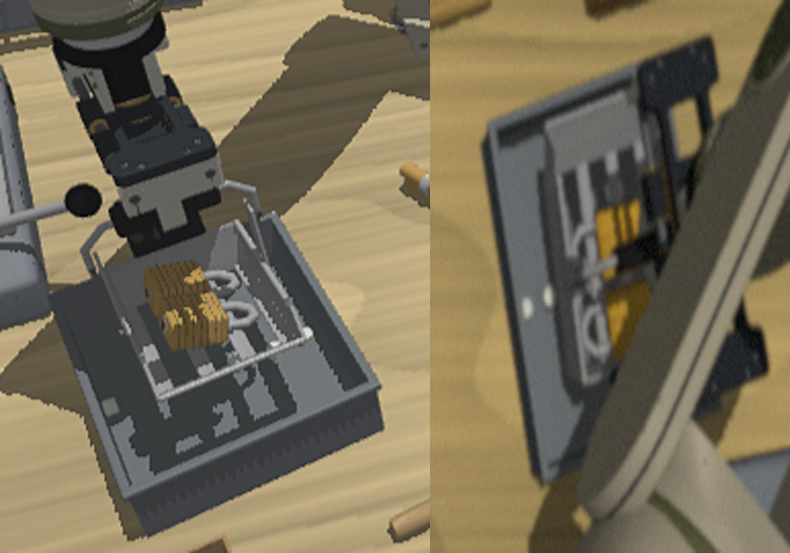

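Three stones already appear to be in the tub: top-crop (527,308) and (548,298), and scene-crop (112,405). I'll do another shake, then count.

```bash
python3 -m crank '[[0,0,15,0,0,0,0],[0,0,15,0,0,0,0],[0,0,-30,0,0,0,0],[0,0,-30,0,0,0,0],[0,0,30,0,0,0,0],[0,0,30,0,0,0,0],[0,0,-30,0,0,0,0],[0,0,-30,0,0,0,0],[0,0,15,0,0,0,0],[0,0,15,0,0,0,0],[0,0,0,0,0,0,0],[0,0,0,0,0,0,0],[0,-8,0,0,0,0,0],[0,-15,0,0,0,0,0],[0,-15,0,0,0,0,0],[0,-15,0,0,0,0,0],[0,-8,0,0,0,0,0],[0,0,0,0,0,0,0],[0,0,0,0,0,0,0]]'
python3 look.py 5
```

```text
time: 10.95
position: [0.5492, -0.3815, 0.2635]
ee_rot: [-0.702, 0.703, 0.08, -0.079]
ft_force: [-0.1, -0.9, -8.9]
width: 0.0153
[ 0.5484 -0.3807  0.2614] [[ 0.974 -0.001 -0.225]
 [ 0.225  0.001  0.974]
 [-0.001 -1.     0.001]] 0.015614210233187851 11.05 [-0.1 -0.3 -8.3]
```

View pics/s5z.png

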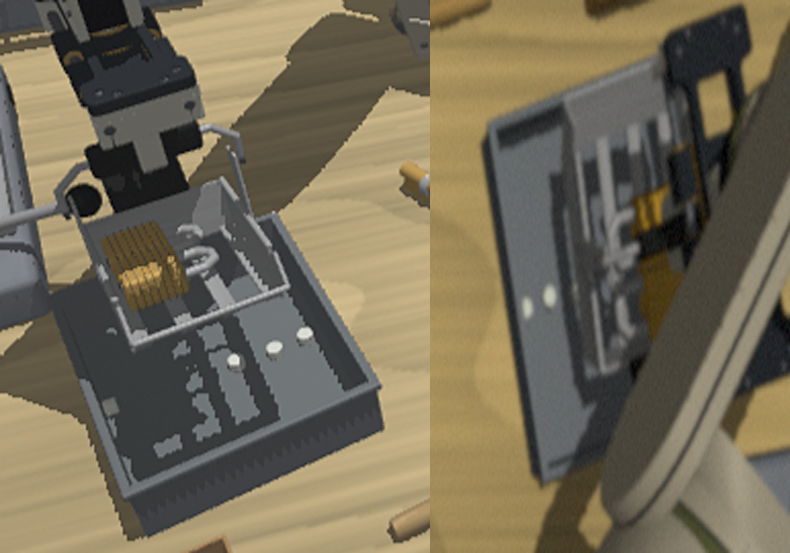

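Run:
```python
from h import *
w=cloud('scene',np.load('pics/s5.npy'))
C=np.array([.5572,-.3786,0]);a=np.deg2rad(13);Rt=np.array([[np.cos(a),-np.sin(a),0],[np.sin(a),np.cos(a),0],[0,0,1]])
L=(w-C)@Rt
m=(abs(L[...,0])<.113)&(abs(L[...,1])<.095)&(w[...,2]>.009)&(w[...,2]<.05)
n,l,s,c=cv2.connectedComponentsWithStats(m.astype(np.uint8))
for i in range(1,n):
    if s[i,4]>8:print(s[i],L[l==i].mean(0).round(3),np.nanmax(L[l==i][:,2]).round(3))
im=cv2.imread('pics/s5.png');cv2.imwrite('pics/s5y.png',cv2.resize(im[200:380,30:210],None,fx=3.3,fy=3.3,interpolation=2))
```

```text
[164 290  10   9  61] [-0.007  0.082  0.015] 0.021
[150 296   9  11  64] [-0.005  0.051  0.015] 0.02
[131 301   9  13  66] [-0.01   0.016  0.015] 0.02
[ 73 324   6   8  22] [-0.016 -0.093  0.018] 0.022
```

View pics/s5y.png

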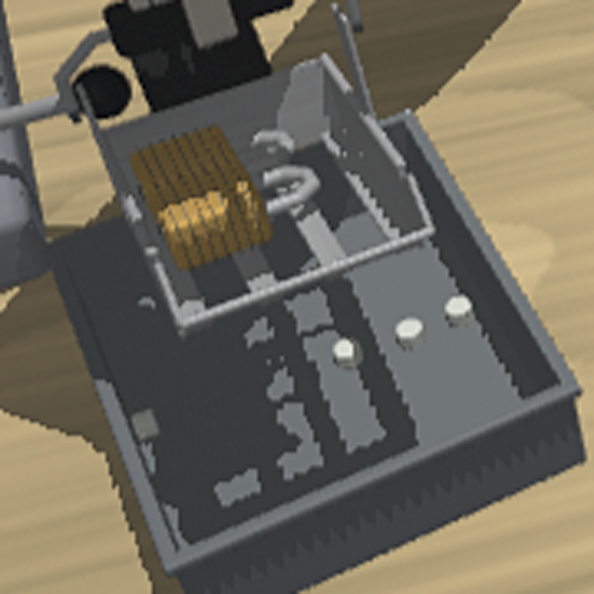

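All four stones lie in the tub, confirmed by depth with tops at about 0.02 m, and both padlocks are still in the basket. Next I carry it back to the mat, a little outward for an easier end-grip approach.

```bash
python3 -m crank '[[1,0,3,0,0,0,0],[2.7,0,8,0,0,0,0],[4.4,0,13,0,0,0,0],[6.1,0,18,0,0,0,0],[6.1,0,18,0,0,0,0],[6.1,0,18,0,0,0,0],[6.1,0,18,0,0,0,0],[6.1,0,18,0,0,0,0],[6.1,0,18,0,0,0,0],[6.1,0,18,0,0,0,0],[6.1,0,18,0,0,0,0],[6.1,0,18,0,0,0,0],[6.1,0,18,0,0,0,0],[6.1,0,18,0,0,0,0],[6.1,0,18,0,0,0,0],[6.1,0,18,0,0,0,0],[6.1,0,18,0,0,0,0],[6.1,0,18,0,0,0,0],[6.1,0,18,0,0,0,0],[6.1,0,18,0,0,0,0]]'; python3 -m crank '[[6.1,0,18,0,0,0,0],[6.1,0,18,0,0,0,0],[4.4,0,13,0,0,0,0],[2.7,0,8,0,0,0,0],[1,0,3,0,0,0,0],[0,0,0,0,1.5,0,0],[0,0,0,0,1.5,0,0],[0,0,0,0,1.5,0,0],[0,10,0,0,0,0,0],[0,15,0,0,0,0,0],[0,15,0,0,0,0,0],[0,15,0,0,0,0,0],[0,15,0,0,0,0,0],[0,10,0,0,0,0,0],[0,5,0,0,0,0,0],[0,0,0,0,0,0,0]]'
python3 - <<'E'
from h import *
shot('scene','s6');p,R,o=tool();print(p.round(4),R.round(3),o['width'],o['time'])
im=cv2.imread('pics/s6.png');cv2.imwrite('pics/s6z.png',cv2.resize(im[80:380,220:460],None,fx=2,fy=2,interpolation=2))
print(np.array([plane('top',u/4.1+240,v/4.1+165,.003)[:2] for u,v in((117,62),(455,92),(75,490))]).round(3))
E
```

```text
time: 12.72
position: [0.5831, -0.0318, 0.2626]
ee_rot: [0.703, -0.702, -0.08, 0.08]
ft_force: [0.5, -0.1, -8.0]
width: 0.0157
time: 14.05
position: [0.5889, 0.0285, 0.1757]
ee_rot: [0.705, -0.705, -0.051, 0.053]
ft_force: [-0.6, -0.8, -8.0]
width: 0.0155
[0.5896 0.0286 0.1771] [[ 0.989 -0.001 -0.148]
 [ 0.148 -0.     0.989]
 [-0.001 -1.     0.   ]] 0.01540519836053398 14.1
[[ 0.693  0.109]
 [ 0.675 -0.078]
 [ 0.458  0.13 ]]
```

View pics/s6z.png

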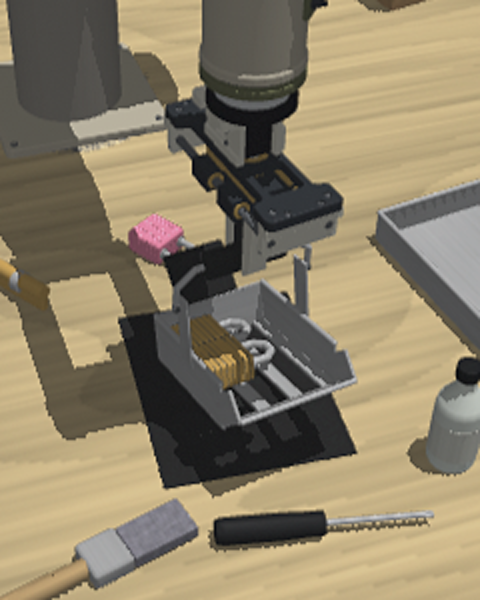

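```bash
python3 -m crank '[[0,8,0,0,0,0,0],[0,12,0,0,0,0,0],[0,8,0,0,0,0,0],[0,4,0,0,0,0,0],[0,4,0,0,0,0,0],[0,4,0,0,0,0,0],[0,4,0,0,0,0,0],[0,4,0,0,0,0,0],[0,2,0,0,0,0,0],[0,2,0,0,0,0,0],[0,0,0,0,0,0,0]]'
python3 - <<'E'
from h import *
shot('scene','s7');p,R,o=tool();print(p.round(4),o['width'],o['time'],o['ft_force'])
im=cv2.imread('pics/s7.png');cv2.imwrite('pics/s7z.png',cv2.resize(im[80:380,220:460],None,fx=2,fy=2,interpolation=2))
E
```

```text
time: 15.02
position: [0.5911, 0.0283, 0.1281]
ee_rot: [-0.705, 0.705, 0.053, -0.051]
ft_force: [-3.4, -2.5, 8.7]
width: 0.0156
[0.5911 0.0283 0.1281] 0.01560848888409065 15.0667 [-3.7435235  -2.7033183   7.89248517]
```

View pics/s7z.png

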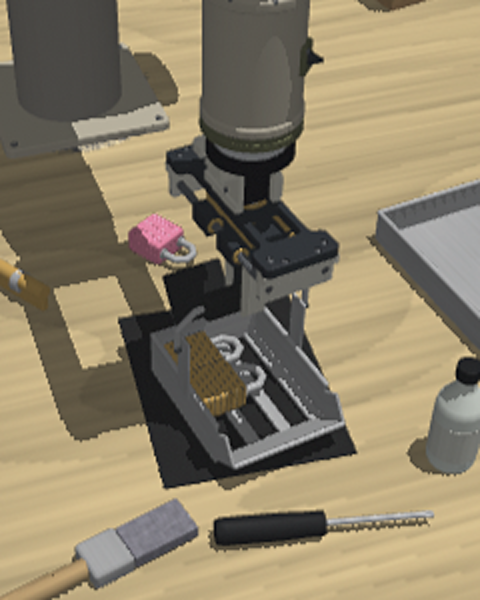

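The basket is standing and pressing on the mat, so I'll release it and rise.

```bash
python3 -m crank '[[0,0,0,0,0,0,30],[0,0,0,0,0,0,40],[0,0,0,0,0,0,50],[0,0,0,0,0,0,50],[0,0,0,0,0,0,50],[0,0,0,0,0,0,50],[0,-15,0,0,0,0,50],[0,-25,0,0,0,0,50],[0,-35,0,0,0,0,50],[0,-35,0,0,0,0,50],[0,-25,0,0,0,0,50],[-25,0,0,0,0,0,50],[-40,0,0,0,0,0,50],[-40,0,0,0,0,0,50],[-40,0,0,0,0,0,50],[-20,0,0,0,0,0,50],[0,0,0,0,0,0,50],[0,0,0,0,0,0,50]]'
python3 - <<'E'
from h import *
shot('scene','s8');shot('top','t8');p,R,o=tool();print(p.round(4),o['width'],o['time'],o['ft_force'],np.round(o['q'],3))
a=cv2.imread('pics/s8.png');b=cv2.imread('pics/t8.png');cv2.imwrite('pics/s8z.png',np.hstack([cv2.resize(a[80:380,220:460],None,fx=1.8,fy=1.8,interpolation=2),cv2.resize(b[150:330,250:370],(360,540))]))
for n,f in(('top','t8'),('scene','s8')):
    w=cloud(n,np.load(f'pics/{f}.npy'));im=cv2.imread(f'pics/{f}.png')
    x,y,z=w[...,0],w[...,1],w[...,2]
    box=(x>.4)&(x<.75)&(y>-.08)&(y<.13);dark=im.max(2)<50
    for nm,s in(('hoopgrip',box&dark&(z>.12)&(x>.53)&(z<.17)),('endgrip',box&dark&(z>.045)&(z<.12)&(x<.53)&(y>-.05)&(y<.06))):
        P=w[s]
        if len(P)>10:
            m=np.median(P,0);e=np.linalg.svd(P-P.mean(0))[2];print(n,nm,len(P),m.round(3),P.min(0).round(3),P.max(0).round(3),e.round(2).tolist())
E
```

```text
time: 16.57
position: [0.4266, 0.0043, 0.2612]
ee_rot: [-0.705, 0.705, 0.053, -0.051]
ft_force: [0.4, -1.0, 0.4]
width: 0.046
[0.4274 0.0045 0.2609] 0.046753032606792845 16.6667 [ 0.35505565 -0.31639634 -0.21202734] [-0.11  -0.367  1.87   0.     1.637 -0.258]
top hoopgrip 328 [0.591 0.029 0.153] [ 0.579 -0.012  0.132] [0.604 0.067 0.159] [[-0.16, 0.99, -0.02], [0.85, 0.15, 0.51], [-0.51, -0.06, 0.86]]
scene hoopgrip 558 [0.597 0.023 0.151] [ 0.583 -0.015  0.132] [0.607 0.068 0.159] [[-0.13, 0.99, -0.01], [-0.26, -0.02, 0.96], [0.96, 0.13, 0.26]]
scene endgrip 529 [0.5   0.005 0.084] [ 0.485 -0.02   0.057] [0.525 0.043 0.102] [[0.32, -0.9, -0.28], [0.48, 0.41, -0.77], [0.81, 0.11, 0.57]]
```

View pics/s8z.png

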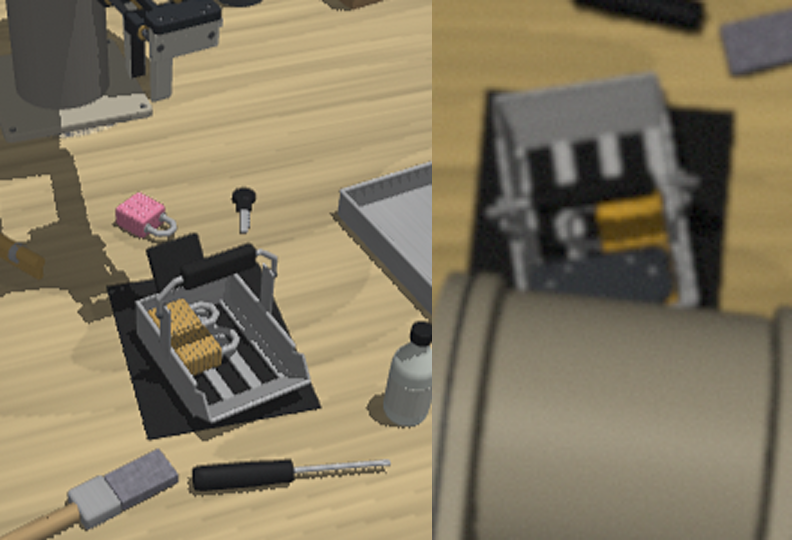

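```bash
python3 -m crank '[[16,0,0,0,0,0,50],[16,0,0,0,0,0,50],[0,0,0,0,0,-7,50],[0,0,0,0,0,-7,50],[0,0,0,0,0,-7,50],[0,0,0,0,0,-7,50],[0,0,0,0,0,-7,50],[0,0,0,0,0,0,50],[0,0,0,0,0,0,50]]'
cat > go.py <<'E'
from h import *
import sys
p,R,o=tool();print(p.round(4),R.round(3).tolist(),np.round(o['q'],3),o['time'],round(o['width'],4),np.round(o['ft_force'],1))
if len(sys.argv)>3:print('delta mm',(1000*R.T@(np.array(sys.argv[1:4],float)-p)).round(1))
E
python3 go.py .4578 .0083 .1341
```

```text
time: 17.42
position: [0.4756, 0.0072, 0.2599]
ee_rot: [0.693, -0.66, -0.249, -0.149]
ft_force: [0.1, -0.1, 0.4]
width: 0.0467
[0.4756 0.0072 0.2599] [[0.831, 0.536, -0.149], [0.122, 0.085, 0.989], [0.543, -0.84, 0.006]] [-0.279 -0.889  2.302  0.248  1.209 -0.453] 17.4167 0.0467 [ 0.1 -0.1  0.4]
delta mm [-82.9  96.2   3. ]
```

```bash
python3 -m crank '[[0,0,0,0,0,7,50],[0,0,0,0,0,7,50],[0,0,0,0,0,0,50],[0,0,0,0,0,0,50]]'; python3 go.py;  python3 -m crank '[[-30,30,0,0,0,0,50],[-30,30,0,0,0,0,50],[0,0,0,0,0,0,50],[0,0,0,0,0,0,50]]'; python3 go.py
```

```text
time: 17.75
position: [0.4773, 0.0085, 0.262]
ee_rot: [0.706, -0.683, -0.175, -0.069]
ft_force: [0.5, 0.1, -0.4]
width: 0.0464
[0.4773 0.0085 0.262 ] [[0.929, 0.337, -0.153], [0.142, 0.057, 0.988], [0.341, -0.94, 0.005]] [-0.184 -0.605  2.074  0.121  1.346 -0.344] 17.75 0.0464 [ 0.5  0.1 -0.4]
time: 18.08
position: [0.4391, 0.0034, 0.1835]
ee_rot: [0.706, -0.683, -0.174, -0.07]
ft_force: [0.1, -0.2, 1.1]
width: 0.0467
[0.4391 0.0034 0.1835] [[0.93, 0.337, -0.15], [0.139, 0.057, 0.989], [0.341, -0.94, 0.006]] [-0.223 -0.728  2.288  0.137  1.261 -0.393] 18.0833 0.0467 [ 0.1 -0.2  1.1]
```

```bash
cat > kin.py <<'E'
import numpy as np
from scipy.optimize import least_squares
from scipy.spatial.transform import Rotation as Ro
S=[([1.037,.13,1.488,0,1.523,-.085],[.26,.5405,.2185]),([-.0559,-.00251,1.628,.0005,1.5176,-.2028],[.5497,.0207,.218]),
([-.11,-.367,1.87,0,1.637,-.258],[.4274,.0045,.2609]),([-.279,-.889,2.302,.248,1.209,-.453],[.4756,.0072,.2599]),
([-.184,-.605,2.074,.121,1.346,-.344],[.4773,.0085,.262]),([-.223,-.728,2.288,.137,1.261,-.393],[.4391,.0034,.1835])]
def ry(a):return Ro.from_euler('y',a).as_matrix()
def rz(a):return Ro.from_euler('z',a).as_matrix()
def fk(q,P):
    a0,h,L1,L2,e,Lt,yo=P
    R1=rz(q[0]);R2=R1@ry(q[1]);R3=R2@ry(q[2]);R5=R3@rz(q[3])@ry(q[4]);R6=R5@rz(q[5])
    p=R1@np.array([a0,yo,h])+R2@np.array([0,0,L1])+R3@np.array([e,0,L2])+R5@np.array([0,0,Lt])
    return p,R6   # R6 z = tool y
f=lambda P:np.concatenate([fk(q,P)[0]-p for q,p in S])
s=least_squares(f,[.05,.3,.4,.4,0,.35,0]);P0=s.x
LO=np.array([-2.96,-.89,.02,-1.34,0,-2.66]);HI=np.array([2.96,2.26,2.5,4.48,2.73,2.66])
# fixed offset: R_tool = R6 @ C
def tool2R6(): 
    q=S[0][0];T=np.array([[.434,-.001,-.901],[.901,-.001,.434],[-.002,-1,0]]);return fk(q,P0)[1].T@T
C=np.round(tool2R6())
def ik(p,T,q0):
    g=lambda q:np.concatenate([(fk(q,P0)[0]-p)*10,(Ro.from_matrix(T.T@fk(q,P0)[1]@C).as_rotvec())])
    r=least_squares(g,np.clip(q0,LO+1e-3,HI-1e-3),bounds=(LO,HI));return r.x,np.abs(r.fun).max()
if __name__=='__main__':
    print(P0.round(4),np.abs(s.fun).max());print(tool2R6().round(3));
    for q,p in S:print(q,(fk(q,P0)[1]@C).round(3).tolist())
E
python3 kin.py
```

```text
[-3.000e-04  3.158e-01  3.681e-01  5.534e-01  5.870e-02  3.772e-01
  5.130e-02] 0.00033538117711054416
[[-1.     0.002 -0.   ]
 [-0.     0.001  1.   ]
 [ 0.003  1.    -0.   ]]
[1.037, 0.13, 1.488, 0, 1.523, -0.085] [[0.434, 0.0, -0.901], [0.901, 0.001, 0.434], [0.001, -1.0, -0.0]]
[-0.0559, -0.00251, 1.628, 0.0005, 1.5176, -0.2028] [[0.989, -0.001, -0.146], [0.146, 0.001, 0.989], [-0.001, -1.0, 0.001]]
[-0.11, -0.367, 1.87, 0, 1.637, -0.258] [[0.989, 0.002, -0.147], [0.147, -0.0, 0.989], [0.002, -1.0, -0.0]]
[-0.279, -0.889, 2.302, 0.248, 1.209, -0.453] [[0.831, 0.536, -0.149], [0.122, 0.085, 0.989], [0.543, -0.84, 0.005]]
[-0.184, -0.605, 2.074, 0.121, 1.346, -0.344] [[0.929, 0.336, -0.153], [0.142, 0.057, 0.988], [0.341, -0.94, 0.005]]
[-0.223, -0.728, 2.288, 0.137, 1.261, -0.393] [[0.93, 0.336, -0.15], [0.139, 0.057, 0.989], [0.341, -0.94, 0.007]]
```

```bash
cat > plan.py <<'E'
from kin import *
def T0(phi,flip=1):
    a=np.deg2rad(35);n=np.array([np.cos(a),0,np.sin(a)]);l=np.array([np.sin(a),0,-np.cos(a)])
    d=np.cos(phi)*l+np.sin(phi)*np.array([0,1,0]);x=n*flip;return np.stack([x,d,np.cross(x,d)],1)
G=np.array([-.093,0,.073]);LIP=np.array([.098,0,.029])
def pose(O,yaw,th,phi,flip=1,back=0):
    B=rz(yaw)@ry(th);T=B@T0(phi,flip);return O+B@G+T[:,1]*(.0188-back),T
def poselip(Lp,yaw,th,phi,flip=1):
    B=rz(yaw)@ry(th);return pose(Lp-B@LIP,yaw,th,phi,flip)
E
python3 - <<'E'
from plan import *
np.set_printoptions(suppress=True,precision=2)
O=np.array([.590,.028,.003]);y=np.deg2rad(8.5)
for flip in(1,-1):
  for ph in(-60,-50,-40,-30,-15,0,15,30,40,50,60):
    out=[]
    for back in(0,.09):
        p,T=pose(O,y,0,np.deg2rad(ph),flip,back)
        best=min((ik(p,T,q0) for q0 in([0,-.6,2.3,0,1.2,-.3],[-.3,-.6,2.3,.5,1.2,-.6],[.3,-.6,2.3,-.5,1.2,.6],[0,-.5,2.3,0,1.2,2.4],[0,-.5,2.3,0,1.2,-2.4],[0,-.6,2.3,3,1.2,0])),key=lambda r:r[1])
        out.append((round(best[1],3),best[0].round(2).tolist() if best[1]<.01 else ''))
    print(flip,ph,out)
E
```

```text
1 -60 [(np.float64(0.0), [0.61, 0.34, 2.04, -1.18, 1.36, 1.47]), (np.float64(0.0), [0.78, 0.3, 1.98, -1.06, 1.51, 1.45])]
1 -50 [(np.float64(0.0), [0.56, 0.13, 2.18, -1.16, 1.18, 1.39]), (np.float64(0.0), [0.74, 0.05, 2.15, -1.04, 1.36, 1.35])]
1 -40 [(np.float64(0.0), [0.48, -0.08, 2.3, -1.11, 1.0, 1.24]), (np.float64(0.0), [0.67, -0.23, 2.3, -0.98, 1.21, 1.19])]
1 -30 [(np.float64(0.0), [0.36, -0.3, 2.41, -0.97, 0.8, 1.0]), (np.float64(0.0), [0.53, -0.54, 2.45, -0.84, 1.06, 0.92])]
1 -15 [(np.float64(0.02), ''), (np.float64(0.075), '')]
1 0 [(np.float64(0.023), ''), (np.float64(0.08), '')]
1 15 [(np.float64(0.0), [-0.48, -0.4, 2.42, 0.74, 0.91, -1.12]), (np.float64(0.0), [-0.64, -0.68, 2.46, 0.67, 1.2, -1.07])]
1 30 [(np.float64(0.0), [-0.63, -0.1, 2.25, 0.87, 1.17, -1.38]), (np.float64(0.0), [-0.79, -0.25, 2.24, 0.79, 1.38, -1.35])]
1 40 [(np.float64(0.0), [-0.68, 0.1, 2.12, 0.9, 1.33, -1.47]), (np.float64(0.0), [-0.83, 0.01, 2.08, 0.81, 1.51, -1.46])]
1 50 [(np.float64(0.0), [-0.7, 0.3, 1.98, 0.9, 1.48, -1.53]), (np.float64(0.0), [-0.84, 0.26, 1.91, 0.82, 1.63, -1.52])]
1 60 [(np
[... 636 characters left out ...]
048), ''), (np.float64(0.088), '')]
-1 0 [(np.float64(0.023), ''), (np.float64(0.08), '')]
-1 15 [(np.float64(0.0), [-0.48, -0.4, 2.42, 0.74, 0.91, 2.02]), (np.float64(0.0), [-0.64, -0.68, 2.46, 0.67, 1.2, 2.07])]
-1 30 [(np.float64(0.0), [-0.63, -0.1, 2.25, 0.87, 1.17, 1.76]), (np.float64(0.0), [-0.79, -0.25, 2.24, 0.79, 1.38, 1.79])]
-1 40 [(np.float64(0.0), [-0.68, 0.1, 2.12, 0.9, 1.33, 1.67]), (np.float64(0.0), [-0.83, 0.01, 2.08, 0.81, 1.51, 1.68])]
-1 50 [(np.float64(0.0), [-0.7, 0.3, 1.98, 0.9, 1.48, 1.61]), (np.float64(0.0), [-0.84, 0.26, 1.91, 0.82, 1.63, 1.62])]
-1 60 [(np.float64(0.0), [-0.7, 0.48, 1.84, 0.91, 1.63, 1.58]), (np.float64(0.0), [-0.83, 0.48, 1.74, 0.83, 1.77, 1.59])]
```

Run:
```python
from plan import *
np.set_printoptions(suppress=True,precision=2)
tc=np.array([.5207,.3924,0])
for ph in(18,25,32):
 phi=np.deg2rad(ph)
 qs,_=ik(*pose(np.array([.59,.028,.003]),np.deg2rad(8.5),0,phi),[-.5,-.3,2.3,.8,1,-1.2])
 for ya in(-10,8.5,20,37,50,65,80,97):
  y=np.deg2rad(ya);h=np.array([np.cos(y),np.sin(y),0])
  q=qs.copy();q[0]+=.6;err=[];qq=[]
  for th,z in((0,.12),(15,.11),(30,.10),(45,.07),(55,.06),(65,.06)):
    q,e=ik(*poselip(tc-.03*h+[0,0,z],y,np.deg2rad(th),phi),q);err.append(round(float(e),3));qq.append(q.round(2).tolist())
  print(ph,ya,err,qq[0],qq[3],qq[-1])
```

```text
18 -10 [0.0, 0.0, 0.0, 0.0, 0.0, 0.0] [1.18, -0.43, 2.27, -0.63, 0.91, 1.55] [0.51, -0.07, 1.74, 0.36, 1.42, 0.66] [0.34, 0.31, 1.38, 0.54, 1.74, 0.61]
18 8.5 [0.044, 0.0, 0.0, 0.0, 0.0, 0.0] [0.87, -0.85, 2.5, -0.18, 0.9, 0.7] [0.44, -0.03, 1.7, 0.35, 1.55, 0.29] [0.36, 0.43, 1.22, 0.44, 1.91, 0.36]
18 20 [0.137, 0.0, 0.0, 0.0, 0.0, 0.0] [0.5, -0.89, 2.49, 0.25, 1.05, -0.03] [0.4, 0.02, 1.65, 0.32, 1.63, 0.07] [0.39, 0.5, 1.13, 0.37, 2.0, 0.19]
18 37 [0.044, 0.0, 0.0, 0.0, 0.0, 0.0] [0.02, -0.83, 2.5, 0.63, 1.27, -0.87] [0.37, 0.11, 1.55, 0.26, 1.73, -0.24] [0.43, 0.6, 1.0, 0.24, 2.1, -0.07]
18 50 [0.0, 0.0, 0.0, 0.0, 0.0, 0.0] [-0.15, -0.54, 2.35, 0.69, 1.36, -1.28] [0.36, 0.19, 1.47, 0.19, 1.79, -0.47] [0.47, 0.65, 0.92, 0.12, 2.16, -0.28]
18 65 [0.0, 0.0, 0.0, 0.0, 0.0, 0.0] [-0.19, -0.17, 2.07, 0.65, 1.47, -1.57] [0.36, 0.28, 1.36, 0.11, 1.84, -0.73] [0.52, 0.7, 0.85, -0.03, 2.19, -0.54]
18 80 [0.0, 0.0, 0.0, 0.0, 0.0, 0.0] [-0.16, 0.14, 1.76, 0.58, 1.6, -1.75] [0.38, 0.37, 1.25, 0.02, 1.88, -0.99] [0.57, 0.73, 0.82, -0.17, 2.18, -0.8]
18 97 [0.0, 0.0, 0.0, 0.0, 0.0, 0.0] [-0.09
[... 1827 characters left out ...]
, 0.81, 1.41, -1.17] [0.24, 0.17, 1.56, 0.45, 1.78, -0.34] [0.32, 0.6, 1.05, 0.44, 2.1, -0.06]
32 50 [0.0, 0.0, 0.0, 0.0, 0.0, 0.0] [-0.2, -0.22, 2.18, 0.75, 1.53, -1.42] [0.25, 0.29, 1.41, 0.37, 1.89, -0.54] [0.37, 0.71, 0.9, 0.33, 2.21, -0.25]
32 65 [0.0, 0.0, 0.0, 0.0, 0.0, 0.0] [-0.18, 0.1, 1.86, 0.65, 1.66, -1.61] [0.27, 0.43, 1.24, 0.26, 1.99, -0.77] [0.43, 0.81, 0.75, 0.17, 2.31, -0.49]
32 80 [0.0, 0.0, 0.0, 0.0, 0.0, 0.0] [-0.13, 0.38, 1.54, 0.55, 1.81, -1.74] [0.31, 0.57, 1.06, 0.14, 2.08, -1.0] [0.49, 0.9, 0.62, -0.01, 2.37, -0.76]
32 97 [0.0, 0.0, 0.0, 0.0, 0.0, 0.0] [-0.04, 0.68, 1.13, 0.45, 2.0, -1.86] [0.37, 0.71, 0.87, -0.01, 2.15, -1.28] [0.56, 0.95, 0.54, -0.23, 2.37, -1.09]
```

```bash
cat > rel.py <<'E'
from plan import *
from h import tool
def rel(p0,T0_,p1,T1): # shift in frame0 mm, rotvec deg in frame 0
    return (1000*T0_.T@(p1-p0)).round(1),np.degrees(Ro.from_matrix(T0_.T@T1).as_rotvec()).round(2)
def sim(p,T,rows,q):
    for r in rows:
        p=p+T@np.array(r[:3])/1000;T=T@Ro.from_rotvec(np.radians(r[3:6])).as_matrix()
        q2,e=ik(p,T,q);d=np.abs(q2-q)*12;q=q2
        print(p.round(3),q.round(2),'e',round(float(e),4),'vel',d.max().round(2),'jl',np.minimum(q-LO,HI-q).min().round(2))
    return p,T,q
E
python3 - <<'E'
from rel import *
p,T,o=tool();O=np.array([.590,.028,.003]);y=np.deg2rad(8.5);phi=np.deg2rad(25)
for b in(.12,.09,0):
    p1,T1=pose(O,y,0,phi,1,b);print(b,p1.round(4),rel(p,T,p1,T1))
p1,T1=pose(O,y,0,phi,1,.12)
print(T1.round(3))
s,r=rel(p,T,p1,T1);N=8
# rotate in place rows then shift
pp,TT,qq=sim(p,T,[[0,0,0,*(r/N)]]*N,np.array(o['q']))
s2,_=rel(pp,TT,p1,T1);print('then',s2,'rowrot',(r/N).round(2))
sim(pp,TT,[[*(s2/6),0,0,0]]*6,qq)
E
```

```text
0.12 [ 0.4523 -0.0358  0.1511] (array([ -4.2,  32.6, -41. ]), array([ 24.46,  -3.33, -14.79]))
0.09 [ 0.4659 -0.021   0.1289] (array([  2.9,  58.9, -28.5]), array([ 24.46,  -3.33, -14.79]))
0 [0.5065 0.0236 0.062 ] (array([ 24., 138.,   9.]), array([ 24.46,  -3.33, -14.79]))
[[ 0.81   0.452 -0.374]
 [ 0.121  0.495  0.861]
 [ 0.574 -0.742  0.346]]
[0.439 0.003 0.183] [-0.3  -0.75  2.31  0.23  1.27 -0.5 ] e 0.0 vel 1.25 jl 0.14
[0.439 0.003 0.183] [-0.37 -0.76  2.33  0.31  1.28 -0.6 ] e 0.0 vel 1.24 jl 0.13
[0.439 0.003 0.183] [-0.45 -0.77  2.34  0.4   1.31 -0.7 ] e 0.0 vel 1.22 jl 0.12
[0.439 0.003 0.183] [-0.52 -0.76  2.35  0.48  1.33 -0.8 ] e 0.0 vel 1.18 jl 0.13
[0.439 0.003 0.183] [-0.59 -0.74  2.36  0.56  1.36 -0.9 ] e 0.0 vel 1.14 jl 0.14
[0.439 0.003 0.183] [-0.65 -0.71  2.37  0.62  1.39 -0.99] e 0.0 vel 1.09 jl 0.13
[0.439 0.003 0.183] [-0.71 -0.67  2.37  0.69  1.42 -1.07] e 0.0 vel 1.04 jl 0.13
[0.439 0.003 0.183] [-0.76 -0.62  2.36  0.74  1.46 -1.16] e 0.0 vel 0.99 jl 0.14
then [-12.6  10.6 -49.9] rowrot [ 3.06 -0.42 -1.85]
[ 0.441 -0.003  0.178] [-0.77 -0.59  2.35  0.74  1.45 -1.18] e 0.0 vel 0.36 jl 0.15
[ 0.444 -0.01   0.173] [-0.78 -0.56  2.35  0.74  1.44 -1.2 ] e 0.0 vel 0.36 jl 0.15
[ 0.446 -0.016  0.167] [-0.79 -0.53  2.34  0.74  1.43 -1.22] e 0.0 vel 0.36 jl 0.16
[ 0.448 -0.023  0.162] [-0.79 -0.5   2.33  0.74  1.42 -1.24] e 0.0 vel 0.36 jl 0.17
[ 0.45  -0.029  0.156] [-0.8  -0.47  2.32  0.74  1.41 -1.26] e 0.0 vel 0.37 jl 0.18
[ 0.452 -0.036  0.151] [-0.81 -0.44  2.31  0.75  1.4  -1.28] e 0.0 vel 0.37 jl 0.19
```

```bash
python3 -m crank '[[0,0,0,3.06,-0.42,-1.85,50],[0,0,0,3.06,-0.42,-1.85,50],[0,0,0,3.06,-0.42,-1.85,50],[0,0,0,3.06,-0.42,-1.85,50],[0,0,0,3.06,-0.42,-1.85,50],[0,0,0,3.06,-0.42,-1.85,50],[0,0,0,3.06,-0.42,-1.85,50],[0,0,0,3.06,-0.42,-1.85,50],[-4,4,-16.5,0,0,0,50],[-4,4,-16.5,0,0,0,50],[-4,3,-17,0,0,0,50],[0,0,0,0,0,0,50],[0,0,0,0,0,0,50]]'
python3 - <<'E'
from rel import *
p,T,o=tool();O=np.array([.590,.028,.003]);y=np.deg2rad(8.5);phi=np.deg2rad(25)
print(rel(p,T,*pose(O,y,0,phi)))
from h import *
shot('scene','s9');shot('top','t9')
a=cv2.imread('pics/s9.png');cv2.imwrite('pics/s9z.png',cv2.resize(a[80:380,180:460],None,fx=2,fy=2,interpolation=2))
w=cloud('top',np.load('pics/t9.npy'));im=cv2.imread('pics/t9.png')
x,yy,z=w[...,0],w[...,1],w[...,2]
s=(x>.47)&(x<.54)&(yy>-.04)&(yy<.07)&(z>.05)&(z<.1)&(im.max(2)<50);P=w[s];print(len(P),np.median(P,0).round(3) if len(P) else'',P.min(0).round(3),P.max(0).round(3))
E
```

```text
time: 19.17
position: [0.458, -0.0388, 0.1578]
ee_rot: [0.812, -0.494, -0.294, -0.103]
ft_force: [0.3, 0.1, -0.6]
width: 0.0468
(array([ -8.6, 123.8,   3.1]), array([0.3 , 0.37, 0.28]))
457 [0.501 0.015 0.085] [ 0.482 -0.018  0.056] [0.519 0.047 0.099]
```

View pics/s9z.png

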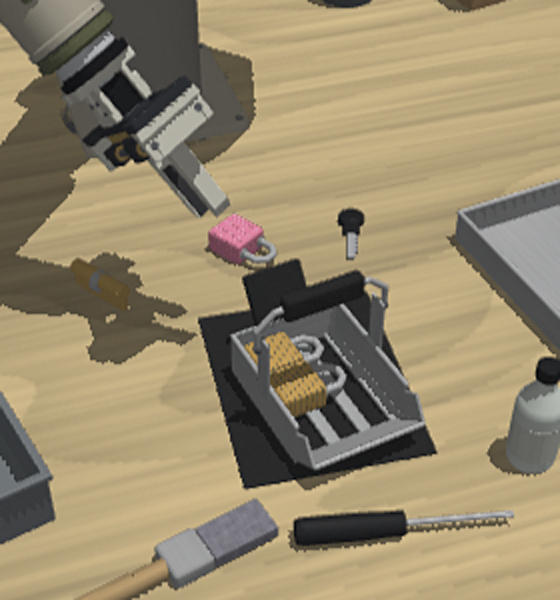

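```bash
python3 -m crank '[[-3,12,1,0.3,0.3,0.3,50],[-4,20,2,0,0,0,50],[0,20,0,0,0,0,50],[0,20,0,0,0,0,50],[0,20,0,0,0,0,50],[0,16,0,0,0,0,50],[0,10,0,0,0,0,50],[0,7,0,0,0,0,50],[0,0,0,0,0,0,50],[0,0,0,0,0,0,40],[0,0,0,0,0,0,30],[0,0,0,0,0,0,20],[0,0,0,0,0,0,15]]' 60
python3 - <<'E'
from rel import *
p,T,o=tool();O=np.array([.592,.028,.003]);y=np.deg2rad(8.5);phi=np.deg2rad(25)
print(rel(p,T,*pose(O,y,0,phi)),o['width'],o['ft_force'])
from h import *
shot('scene','s10');shot('top','t10')
a=cv2.imread('pics/s10.png');b=cv2.imread('pics/t10.png');cv2.imwrite('pics/s10z.png',np.hstack([cv2.resize(a[130:350,240:420],(440,540),interpolation=2),cv2.resize(b[150:330,250:370],(360,540))]))
E
```

```text
time: 20.35
position: [0.505, 0.0273, 0.0585]
ee_rot: [0.815, -0.491, -0.29, -0.101]
ft_force: [0.2, -0.4, -0.2]
width: 0.0244
(array([ 4.4, -2.9, -3.3]), array([-0.21, -0.11, -0.12])) 0.024446566300064938 [ 0.2328009  -0.40137438 -0.21612231]
```

View pics/s10z.png

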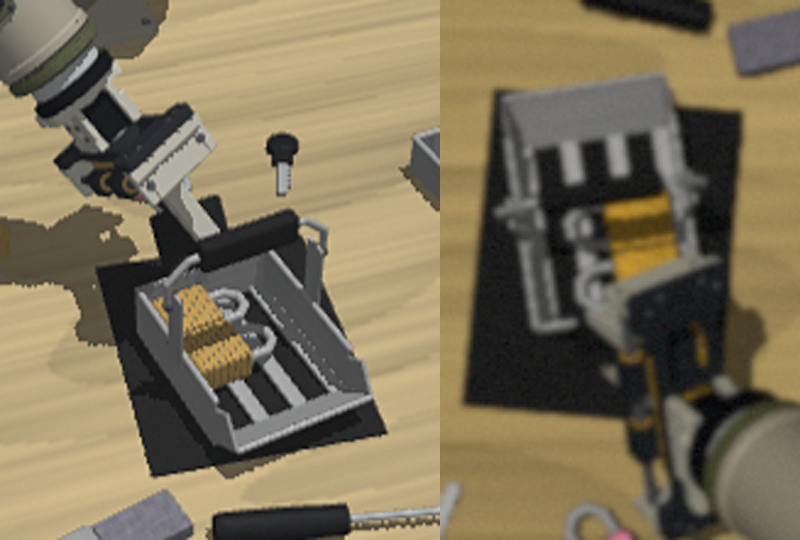

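The fingers straddle the end grip and the hoop is clear. I'll shift slightly along the jaw axis and close.

```bash
python3 -m crank '[[3,-2,-3,0,0,0,20],[0,0,0,0,0,0,10],[0,0,0,0,0,0,5],[0,0,0,0,0,0,0],[0,0,0,0,0,0,0],[0,0,0,0,0,0,0],[0,0,0,0,0,0,0]]' 60
python3 - <<'E'
from rel import *
p,T,o=tool();O=np.array([.592,.028,.003]);y=np.deg2rad(8.5);phi=np.deg2rad(25)
print(rel(p,T,*pose(O,y,0,phi)),o['width'],o['ft_force'])
print('up 10mm in tool',(T.T@[0,0,10]).round(2))
# arc rotation about vertical through c
c=np.array([.379,.083,0]);
p2=p+np.array([0,0,.17]);
d=5.1;Rz=rz(np.radians(d));pn=c+Rz@(p2-c);Tn=Rz@T
s,r=rel(p2,T,pn,Tn);print('arc row',s,r)
q=np.array(o['q']);q,e=ik(p2,T,q);print(q.round(2),e)
pp,TT,qq=sim(p2,T,[[*s,*r]]*14,q)
# endpoint errs vs lip plan
tc=np.array([.5207,.3924,0]);ya=np.radians(8.5+14*5.1);h=np.array([np.cos(ya),np.sin(ya),0])
print(np.degrees(ya),rel(pp,TT,*poselip(tc-.03*h+[0,0,.12],ya,0,phi)))
E
```

```text
time: 21.03
position: [0.508, 0.0242, 0.0607]
ee_rot: [0.815, -0.491, -0.29, -0.101]
ft_force: [1.3, -2.1, 4.4]
width: 0.0097
(array([ 1.1, -1.1, -0.3]), array([-0.22, -0.11, -0.1 ])) 0.009670583069061229 [ 1.29742193 -2.14009177  4.38553974]
up 10mm in tool [ 5.72 -7.42  3.5 ]
arc row [5.2 7.9 8.3] [ 2.92 -3.78  1.79]
[-0.59 -0.47  2.18  0.74  1.37 -1.  ] 7.249092544089214e-12
[0.513 0.036 0.231] [-0.56 -0.4   2.13  0.74  1.4  -1.07] e 0.0 vel 0.87 jl 0.37
[0.516 0.048 0.231] [-0.53 -0.33  2.08  0.74  1.43 -1.12] e 0.0 vel 0.81 jl 0.42
[0.519 0.06  0.231] [-0.51 -0.27  2.03  0.74  1.46 -1.17] e 0.0 vel 0.75 jl 0.47
[0.52  0.073 0.231] [-0.48 -0.21  1.98  0.73  1.49 -1.22] e 0.0 vel 0.7 jl 0.52
[0.52  0.085 0.231] [-0.44 -0.16  1.93  0.72  1.52 -1.27] e 0.0 vel 0.66 jl 0.57
[0.52  0.098 0.231] [-0.41 -0.11  1.88  0.71  1.56 -1.32] e 0.0 vel 0.61 jl 0.62
[0.518 0.11  0.231] [-0.38 -0.06  1.84  0.7   1.59 -1.36] e 0.0 vel 0.57 jl 0.66
[0.515 0.123 0.231] [-0.35 -0.01  1.8   0.69  1.63 -1.4 ] e 0.0 vel 0.53 jl 0.7
[0.511 0.134 0.231] [-0.31  0.03  1.75  0.67  1.66 -1.45] e 0.0 vel 0.51 jl 0.75
[0.505 0.146 0.231] [-0.28  0.06  1.72  0.66  1.7  -1.49] e 0.0 vel 0.5 jl 0.78
[0.499 0.157 0.231] [-0.25  0.1   1.68  0.64  1.73 -1.53] e 0.0 vel 0.5 jl 0.82
[0.492 0.167 0.231] [-0.21  0.13  1.64  0.62  1.76 -1.57] e 0.0 vel 0.51 jl 0.86
[0.484 0.177 0.231] [-0.18  0.16  1.61  0.6   1.8  -1.61] e 0.0 vel 0.51 jl 0.89
[0.475 0.186 0.231] [-0.14  0.19  1.58  0.58  1.83 -1.66] e 0.0 vel 0.52 jl 0.9
79.89999999999999 (array([-46.3,  59.8, -28.9]), array([-0.31, -0.16, -0.1 ]))
```

```bash
python3 -m crank '[[0,0,0,0,0,0,0],[0,0,0,0,0,0,0],[1.1,-1.5,0.7,0,0,0,0],[2.3,-3,1.4,0,0,0,0],[2.9,-3.7,1.8,0,0,0,0],[4,-5.2,2.5,0,0,0,0],[5.2,-6.7,3.2,0,0,0,0],[5.2,-6.7,3.2,0,0,0,0],[2.9,-3.7,1.8,0,0,0,0],[0,0,0,0,0,0,0]]' 60
python3 - <<'E'
from h import *
p,T,o=tool();print(p,o['width'],o['ft_force'],o['torque'])
shot('scene','s11');shot('top','t11')
a=cv2.imread('pics/s11.png');b=cv2.imread('pics/t11.png');cv2.imwrite('pics/s11z.png',np.hstack([cv2.resize(a[130:350,240:420],(440,540),interpolation=2),cv2.resize(b[150:330,250:370],(360,540))]))
E
```

```text
time: 21.87
position: [0.5084, 0.0243, 0.1033]
ee_rot: [0.815, -0.491, -0.291, -0.101]
ft_force: [-0.3, -0.6, -7.8]
width: 0.01
[0.50838491 0.02427379 0.10327947] 0.009964682202371835 [-0.27224673 -0.5631805  -7.82374354] [-0.9767942   1.30420252 -0.04089824]
```

View pics/s11z.png

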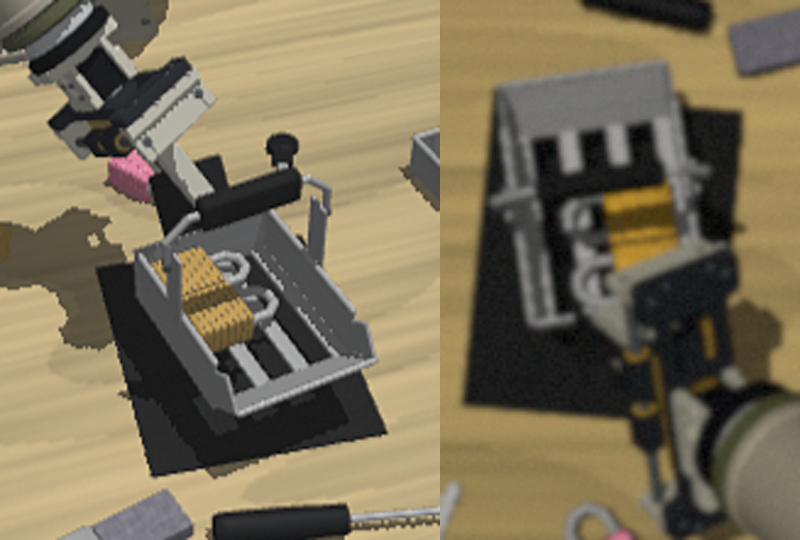

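```bash
python3 -m crank '[[3.4,-4.5,2.1,0,0,0,0],[6.9,-8.9,4.2,0,0,0,0],[6.9,-8.9,4.2,0,0,0,0],[6.9,-8.9,4.2,0,0,0,0],[6.9,-8.9,4.2,0,0,0,0],[6.9,-8.9,4.2,0,0,0,0],[6.9,-8.9,4.2,0,0,0,0],[6.9,-8.9,4.2,0,0,0,0],[6.9,-8.9,4.2,0,0,0,0],[6.9,-8.9,4.2,0,0,0,0],[6.9,-8.9,4.2,0,0,0,0],[3.4,-4.5,2.1,0,0,0,0],[0,0,0,0,0,0,0]]'
python3 -m crank '[[1.3,2,2.1,0.73,-0.95,0.45,0],[2.6,4,4.2,1.46,-1.89,0.9,0],[3.9,5.9,6.2,2.19,-2.83,1.34,0],[5.2,7.9,8.3,2.92,-3.78,1.79,0],[5.2,7.9,8.3,2.92,-3.78,1.79,0],[5.2,7.9,8.3,2.92,-3.78,1.79,0],[5.2,7.9,8.3,2.92,-3.78,1.79,0],[5.2,7.9,8.3,2.92,-3.78,1.79,0],[5.2,7.9,8.3,2.92,-3.78,1.79,0],[5.2,7.9,8.3,2.92,-3.78,1.79,0],[5.2,7.9,8.3,2.92,-3.78,1.79,0],[5.2,7.9,8.3,2.92,-3.78,1.79,0],[5.2,7.9,8.3,2.92,-3.78,1.79,0],[5.2,7.9,8.3,2.92,-3.78,1.79,0],[3.9,5.9,6.2,2.19,-2.83,1.34,0],[2.6,4,4.2,1.46,-1.89,0.9,0],[1.3,2,2.1,0.73,-0.95,0.45,0],[0,0,0,0,0,0,0]]'
python3 - <<'E'
from rel import *
from h import *
p,T,o=tool();print(p,o['width'],o['ft_force'])
phi=np.radians(25);B=T@T0(phi).T;print(B.round(3));O=p-T[:,1]*.0188-B@G;print('O',O.round(3),'lip',(O+B@LIP).round(3))
shot('scene','s12');shot('top','t12')
a=cv2.imread('pics/s12.png');b=cv2.imread('pics/t12.png');cv2.imwrite('pics/s12z.png',np.hstack([cv2.resize(a[60:310,320:600],(440,393),interpolation=2),cv2.resize(b[110:350,70:290],(360,393))]))
E
```

```text
time: 23.05
position: [0.5087, 0.0244, 0.2357]
ee_rot: [0.815, -0.491, -0.291, -0.101]
ft_force: [0.7, 0.5, -6.9]
width: 0.0098
time: 24.55
position: [0.4743, 0.1871, 0.2331]
ee_rot: [0.722, -0.228, -0.521, 0.395]
ft_force: [-0.2, 0.6, -7.8]
width: 0.0099
[0.47431513 0.18712369 0.23312725] 0.009929239498368152 [-0.22467685  0.59795944 -7.75544694]
[[ 0.172 -0.985  0.008]
 [ 0.985  0.172  0.001]
 [-0.003  0.008  1.   ]]
O [0.496 0.268 0.174] lip [0.513 0.364 0.203]
```

View pics/s12z.png

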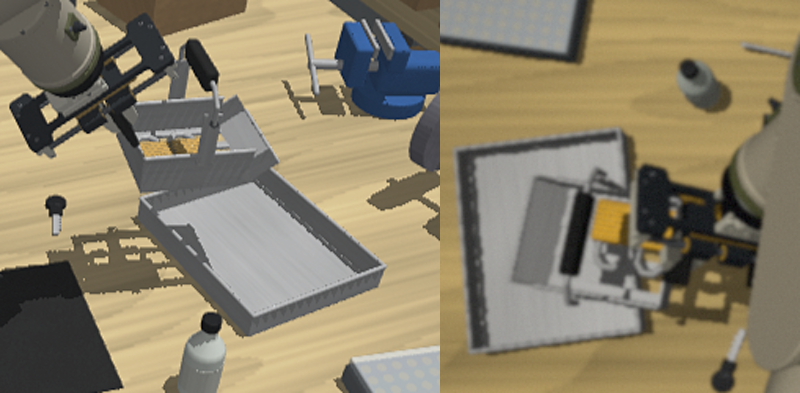

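```bash
cat > tip.py <<'E'
import sys
from rel import *
p,T,o=tool();phi=np.radians(25);B=T@T0(phi).T;O=p-T[:,1]*.0188-B@G
print('t',o['time'],'w',round(o['width'],4),'ft',np.round(o['ft_force'],1),'O',O.round(3),'lip',(O+B@LIP).round(3),'tip deg',np.degrees(np.arccos(B[2,2])).round(1),'yaw',np.degrees(np.arctan2(B[1,0],B[0,0])).round(1))
d=float(sys.argv[1]);N=int(sys.argv[2])
ax=B[:,1];Rr=Ro.from_rotvec(np.radians(d)*ax).as_matrix();L=O+B@LIP
s,r=rel(p,T,L+Rr@(p-L),Rr@T);print('row',s,r)
print('down10',(T.T@[0,0,-10]).round(2))
pp,TT,q=sim(p,T,[[*s,*r]]*N,np.array(o['q']))
print('after: down10',(TT.T@[0,0,-10]).round(2))
E
python3 tip.py 3 12
```

```text
t 24.65 w 0.0099 ft [-0.8 -0.2 -7.5] O [0.497 0.267 0.174] lip [0.514 0.363 0.203] tip deg 0.4 yaw 79.9
row [ 6.9 -6.1  2.8] [-0.    1.27  2.72]
down10 [-5.71  7.41 -3.53]
[0.475 0.188 0.243] [-0.11  0.17  1.56  0.55  1.85 -1.6 ] e 0.0 vel 0.64 jl 0.88
[0.476 0.19  0.252] [-0.09  0.17  1.53  0.52  1.86 -1.55] e 0.0 vel 0.63 jl 0.87
[0.476 0.193 0.262] [-0.05  0.17  1.49  0.48  1.87 -1.5 ] e 0.0 vel 0.62 jl 0.86
[0.477 0.196 0.271] [-0.02  0.17  1.46  0.45  1.89 -1.45] e 0.0 vel 0.61 jl 0.84
[0.478 0.2   0.279] [ 0.01  0.18  1.42  0.42  1.91 -1.4 ] e 0.0 vel 0.6 jl 0.82
[0.479 0.204 0.288] [ 0.04  0.19  1.39  0.38  1.93 -1.35] e 0.0 vel 0.59 jl 0.8
[0.479 0.209 0.297] [ 0.08  0.21  1.34  0.35  1.96 -1.3 ] e 0.0 vel 0.58 jl 0.77
[0.48  0.214 0.305] [ 0.11  0.23  1.3   0.32  1.98 -1.25] e 0.0 vel 0.56 jl 0.75
[0.481 0.219 0.313] [ 0.15  0.25  1.25  0.28  2.01 -1.21] e 0.0 vel 0.55 jl 0.72
[0.483 0.225 0.32 ] [ 0.18  0.28  1.21  0.25  2.04 -1.16] e 0.0 vel 0.58 jl 0.69
[0.484 0.231 0.327] [ 0.21  0.31  1.16  0.22  2.07 -1.12] e 0.0 vel 0.61 jl 0.66
[0.485 0.238 0.334] [ 0.25  0.34  1.1   0.19  2.11 -1.08] e 0.0 vel 0.64 jl 0.62
after: down10 [ 0.21  9.03 -4.29]
```

```bash
python3 -m crank '[[3.4,-3.1,1.4,0,0.63,1.36,0],[6.9,-6.1,2.8,0,1.27,2.72,0],[6.9,-6.1,2.8,0,1.27,2.72,0],[6.9,-6.1,2.8,0,1.27,2.72,0],[3.4,-3.1,1.4,0,0.63,1.36,0],[3.4,-3.1,1.4,0,0.63,1.36,0],[3.4,-3.1,1.4,0,0.63,1.36,0],[3.4,-3.1,1.4,0,0.63,1.36,0],[3.4,-3.1,1.4,0,0.63,1.36,0],[3.4,-3.1,1.4,0,0.63,1.36,0],[6.9,-6.1,2.8,0,1.27,2.72,0],[6.9,-6.1,2.8,0,1.27,2.72,0],[6.9,-6.1,2.8,0,1.27,2.72,0],[6.9,-6.1,2.8,0,1.27,2.72,0],[3.4,-3.1,1.4,0,0.63,1.36,0],[0,0,0,0,0,0,0]]'
python3 tip.py 2 10
python3 - <<'E'
from h import *
shot('scene','s13');shot('top','t13')
a=cv2.imread('pics/s13.png');b=cv2.imread('pics/t13.png');cv2.imwrite('pics/s13z.png',np.hstack([cv2.resize(a[60:310,320:600],(440,393),interpolation=2),cv2.resize(b[110:350,70:290],(360,393))]))
E
```

```text
time: 25.98
position: [0.4837, 0.2332, 0.3286]
ee_rot: [0.652, -0.401, -0.355, 0.538]
ft_force: [0.4, -0.8, -7.0]
width: 0.0096
t 25.9833 w 0.0096 ft [ 0.4 -0.8 -7. ] O [0.497 0.269 0.234] lip [0.514 0.365 0.204] tip deg 33.2 yaw 80.4
row [ 4.6 -4.1  1.9] [-0.    0.85  1.81]
down10 [-0.32  9.03 -4.28]
[0.484 0.238 0.333] [ 0.24  0.33  1.12  0.2   2.1  -1.09] e 0.0 vel 0.46 jl 0.63
[0.485 0.242 0.338] [ 0.26  0.35  1.08  0.18  2.12 -1.07] e 0.0 vel 0.44 jl 0.61
[0.486 0.247 0.342] [ 0.29  0.38  1.04  0.15  2.14 -1.04] e 0.0 vel 0.45 jl 0.59
[0.487 0.252 0.346] [ 0.31  0.41  1.    0.13  2.17 -1.02] e 0.0 vel 0.47 jl 0.56
[0.488 0.257 0.35 ] [ 0.33  0.43  0.96  0.11  2.2  -0.99] e 0.0 vel 0.48 jl 0.53
[0.489 0.262 0.354] [ 0.35  0.46  0.92  0.09  2.22 -0.97] e 0.0 vel 0.5 jl 0.51
[0.49  0.267 0.358] [ 0.37  0.49  0.88  0.07  2.25 -0.95] e 0.0 vel 0.52 jl 0.48
[0.491 0.272 0.361] [ 0.39  0.53  0.83  0.05  2.28 -0.93] e 0.0 vel 0.54 jl 0.45
[0.492 0.278 0.364] [ 0.41  0.56  0.79  0.03  2.31 -0.91] e 0.0 vel 0.57 jl 0.42
[0.493 0.283 0.368] [ 0.43  0.6   0.74  0.01  2.34 -0.9 ] e 0.0 vel 0.59 jl 0.39
after: down10 [ 3.12  8.59 -4.07]
```

View pics/s13z.png

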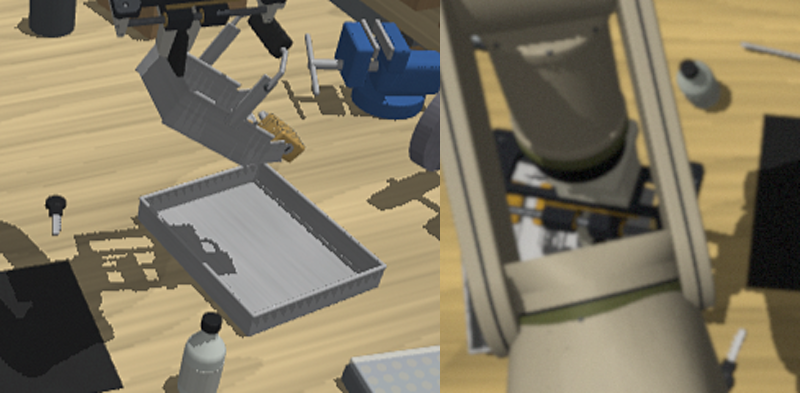

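The near padlock is already riding up to the lip, so I'll lower straight away before tipping further.

```bash
python3 -m crank '[[-0.3,9,-4.3,0,0,0,0],[-0.5,13.5,-6.4,0,0,0,0],[-0.6,17,-8,0,0,0,0],[-0.6,17,-8,0,0,0,0],[-0.6,17,-8,0,0,0,0],[-0.6,17,-8,0,0,0,0],[-0.6,17,-8,0,0,0,0],[-0.5,13.5,-6.4,0,0,0,0],[-0.3,9,-4.3,0,0,0,0],[0,0,0,0,0,0,0]]'
python3 tip.py 2 12
python3 - <<'E'
from h import *
shot('scene','s14')
a=cv2.imread('pics/s14.png');cv2.imwrite('pics/s14z.png',cv2.resize(a[60:310,360:600],None,fx=2.4,fy=2.4,interpolation=2))
E
```

```text
time: 26.92
position: [0.4818, 0.2305, 0.181]
ee_rot: [0.654, -0.4, -0.352, 0.538]
ft_force: [0.2, 0.6, -6.6]
width: 0.0094
t 26.9167 w 0.0094 ft [ 0.2  0.6 -6.6] O [0.495 0.266 0.086] lip [0.512 0.362 0.056] tip deg 33.3 yaw 80.4
row [ 4.6 -4.1  1.9] [-0.    0.85  1.81]
down10 [-0.3   9.01 -4.33]
[0.483 0.235 0.186] [ 0.24  0.37  1.33  0.18  1.85 -1.15] e 0.0 vel 0.39 jl 0.88
[0.484 0.239 0.19 ] [ 0.26  0.39  1.3   0.16  1.87 -1.11] e 0.0 vel 0.37 jl 0.86
[0.484 0.244 0.194] [ 0.28  0.41  1.27  0.14  1.89 -1.08] e 0.0 vel 0.39 jl 0.84
[0.485 0.249 0.199] [ 0.3   0.43  1.24  0.12  1.92 -1.05] e 0.0 vel 0.4 jl 0.81
[0.486 0.254 0.203] [ 0.32  0.46  1.2   0.1   1.94 -1.03] e 0.0 vel 0.42 jl 0.79
[0.487 0.259 0.206] [ 0.34  0.48  1.16  0.08  1.97 -1.  ] e 0.0 vel 0.43 jl 0.76
[0.488 0.264 0.21 ] [ 0.36  0.51  1.13  0.06  1.99 -0.97] e 0.0 vel 0.45 jl 0.74
[0.489 0.27  0.213] [ 0.38  0.54  1.09  0.04  2.02 -0.95] e 0.0 vel 0.47 jl 0.71
[0.49  0.275 0.217] [ 0.4   0.57  1.05  0.03  2.05 -0.92] e 0.0 vel 0.48 jl 0.68
[0.491 0.281 0.22 ] [ 0.42  0.6   1.01  0.01  2.08 -0.9 ] e 0.0 vel 0.5 jl 0.65
[0.492 0.286 0.223] [ 0.44  0.63  0.96 -0.01  2.11 -0.88] e 0.0 vel 0.52 jl 0.62
[0.493 0.292 0.225] [ 0.46  0.67  0.92 -0.02  2.14 -0.86] e 0.0 vel 0.54 jl 0.59
after: down10 [ 3.79  8.34 -4.01]
```

View pics/s14z.png

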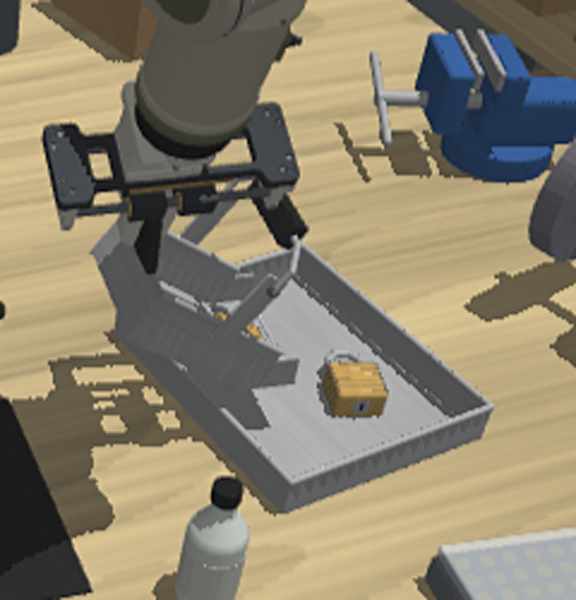

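Run:
```python
from h import *
w=cloud('scene',np.load('pics/s14.npy'))
f=lambda u,v:(int(360+u/2.4),int(60+v/2.4))
for u,v in((292,372),(285,382),(262,395),(245,425),(290,362),(120,330),(100,260),(125,300),(250,325),(355,390)):
    a,b=f(u,v);print((u,v),w[b,a].round(3))
```

```text
(292, 372) [0.576 0.346 0.075]
(285, 382) [0.573 0.343 0.063]
(262, 395) [0.527 0.358 0.006]
(245, 425) [0.563 0.32  0.009]
(290, 362) [0.57  0.344 0.085]
(120, 330) [0.406 0.27  0.012]
(100, 260) [0.45  0.214 0.139]
(125, 300) [0.516 0.208 0.143]
(250, 325) [0.523 0.331 0.092]
(355, 390) [0.576 0.418 0.035]
```

One padlock lies in the tray at about (355,390), and the other is still in the basket near the lip. With the lip at about 55 mm, I'll tip slowly.

```bash
python3 -m crank '[[2.3,-2,0.9,0,0.42,0.9,0],[4.6,-4.1,1.9,0,0.85,1.81,0],[4.6,-4.1,1.9,0,0.85,1.81,0],[4.6,-4.1,1.9,0,0.85,1.81,0],[4.6,-4.1,1.9,0,0.85,1.81,0],[4.6,-4.1,1.9,0,0.85,1.81,0],[4.6,-4.1,1.9,0,0.85,1.81,0],[4.6,-4.1,1.9,0,0.85,1.81,0],[2.3,-2,0.9,0,0.42,0.9,0],[0,0,0,0,0,0,0],[0,0,0,0,0,0,0]]'
python3 tip.py 2 1
python3 - <<'E'
from h import *
shot('scene','s15')
a=cv2.imread('pics/s15.png');cv2.imwrite('pics/s15z.png',cv2.resize(a[60:310,360:600],None,fx=2.4,fy=2.4,interpolation=2))
E
```

```text
time: 27.88
position: [0.491, 0.2711, 0.2171]
ee_rot: [0.6, -0.473, -0.263, 0.59]
ft_force: [-0.2, -0.3, -4.1]
width: 0.0098
t 27.8833 w 0.0098 ft [-0.2 -0.3 -4.1] O [0.5   0.28  0.116] lip [0.515 0.365 0.061] tip deg 49.0 yaw 80.4
row [ 4.6 -4.1  1.9] [-0.    0.85  1.81]
down10 [ 2.43  8.77 -4.15]
[0.492 0.277 0.22 ] [ 0.41  0.57  1.04  0.03  2.05 -0.92] e 0.0 vel 0.51 jl 0.68
after: down10 [ 2.76  8.69 -4.11]
```

View pics/s15z.png

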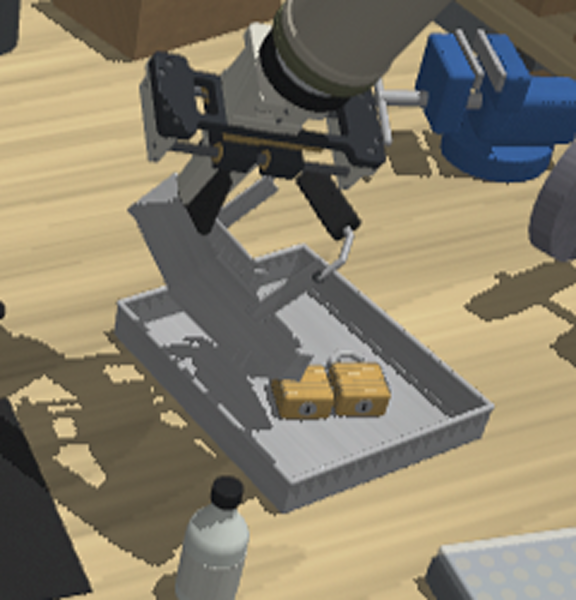

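Both padlocks now lie in the tray and the wrist force of −4.1 N fits an empty basket. I'll lift straight up.

```bash
python3 -m crank '[[-1.2,-4.4,2.1,0,0,0,0],[-2.4,-8.8,4.2,0,0,0,0],[-3.6,-13.2,6.3,0,0,0,0],[-3.6,-13.2,6.3,0,0,0,0],[-3.6,-13.2,6.3,0,0,0,0],[-3.6,-13.2,6.3,0,0,0,0],[-3.6,-13.2,6.3,0,0,0,0],[-3.6,-13.2,6.3,0,0,0,0],[-3.6,-13.2,6.3,0,0,0,0],[-3.6,-13.2,6.3,0,0,0,0],[-2.4,-8.8,4.2,0,0,0,0],[0,0,0,0,0,0,0]]'
python3 tip.py -4 12
python3 - <<'E'
from h import *
shot('scene','s16')
a=cv2.imread('pics/s16.png');cv2.imwrite('pics/s16z.png',cv2.resize(a[20:310,360:600],None,fx=2,fy=2,interpolation=2))
E
```

```text
time: 28.93
position: [0.491, 0.2711, 0.3656]
ee_rot: [0.6, -0.474, -0.264, 0.589]
ft_force: [0.4, -0.3, -3.7]
width: 0.0103
t 28.9333 w 0.0103 ft [ 0.4 -0.3 -3.7] O [0.5   0.28  0.264] lip [0.515 0.365 0.209] tip deg 49.0 yaw 80.1
row [-8.6  8.6 -4. ] [ 0.   -1.69 -3.63]
down10 [ 2.41  8.78 -4.12]
[0.489 0.261 0.358] [ 0.35  0.46  0.92  0.09  2.23 -0.97] e 0.0 vel 0.99 jl 0.5
[0.487 0.251 0.351] [ 0.3   0.4   1.    0.14  2.17 -1.02] e 0.0 vel 0.98 jl 0.56
[0.486 0.241 0.342] [ 0.26  0.35  1.08  0.18  2.12 -1.07] e 0.0 vel 0.92 jl 0.61
[0.484 0.233 0.333] [ 0.22  0.3   1.15  0.22  2.08 -1.12] e 0.0 vel 0.86 jl 0.65
[0.483 0.224 0.323] [ 0.17  0.26  1.22  0.26  2.03 -1.17] e 0.0 vel 0.81 jl 0.7
[0.481 0.217 0.313] [ 0.12  0.23  1.28  0.31  2.   -1.23] e 0.0 vel 0.76 jl 0.73
[0.48  0.21  0.302] [ 0.08  0.2   1.34  0.35  1.96 -1.3 ] e 0.0 vel 0.74 jl 0.77
[0.479 0.204 0.291] [ 0.03  0.18  1.39  0.4   1.93 -1.36] e 0.0 vel 0.77 jl 0.8
[0.478 0.199 0.279] [-0.01  0.17  1.44  0.44  1.9  -1.43] e 0.0 vel 0.79 jl 0.83
[0.477 0.195 0.267] [-0.05  0.17  1.49  0.49  1.88 -1.49] e 0.0 vel 0.81 jl 0.85
[0.476 0.191 0.255] [-0.09  0.17  1.53  0.53  1.86 -1.56] e 0.0 vel 0.83 jl 0.87
[0.476 0.189 0.242] [-0.13  0.17  1.57  0.58  1.84 -1.63] e 0.0 vel 0.84 jl 0.89
after: down10 [-5.6   7.5  -3.52]
```

View pics/s16z.png

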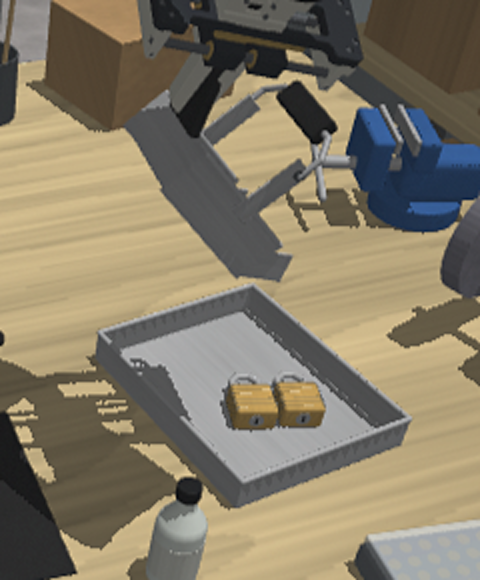

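```bash
python3 -m crank '[[-4.3,4.3,-2,0,-0.85,-1.81,0],[-8.6,8.6,-4,0,-1.69,-3.63,0],[-8.6,8.6,-4,0,-1.69,-3.63,0],[-8.6,8.6,-4,0,-1.69,-3.63,0],[-8.6,8.6,-4,0,-1.69,-3.63,0],[-8.6,8.6,-4,0,-1.69,-3.63,0],[-8.6,8.6,-4,0,-1.69,-3.63,0],[-8.6,8.6,-4,0,-1.69,-3.63,0],[-8.6,8.6,-4,0,-1.69,-3.63,0],[-8.6,8.6,-4,0,-1.69,-3.63,0],[-8.6,8.6,-4,0,-1.69,-3.63,0],[-8.6,8.6,-4,0,-1.69,-3.63,0],[-6,6,-2.8,0,-1.2,-2.6,0],[0,0,0,0,0,0,0],[0,0,0,0,0,0,0]]'
python3 - <<'E'
from rel import *
from h import *
p,T,o=tool();phi=np.radians(25);B=T@T0(phi).T;O=p-T[:,1]*.0188-B@G
print(B.round(3).tolist(),O.round(3),o['time'],o['width'])
# target: O=(.585,.028,.15) yaw 8.5
ya=np.radians(8.5)
cur=np.arctan2(B[1,0],B[0,0]);dl=ya-cur;E=np.array([.582,.028]);S=O[:2]
d=E-S;mid=(E+S)/2;left=np.array([-d[1],d[0]]);c=mid+left/2/np.tan(dl/2);c=np.array([*c,0]);print('c',c)
N=14;Rr=rz(dl/N);s,r=rel(p,T,c+Rr@(p-c),Rr@T);print('row',s,r)
pp,TT,q=sim(p,T,[[*s,*r]]*N,np.array(o['q']));print('down10',(TT.T@[0,0,-10]).round(2))
shot('scene','s17')
a=cv2.imread('pics/s17.png');cv2.imwrite('pics/s17z.png',cv2.resize(a[20:310,360:600],None,fx=2,fy=2,interpolation=2))
E
```

```text
time: 30.23
position: [0.4739, 0.1876, 0.2347]
ee_rot: [0.723, -0.229, -0.518, 0.395]
ft_force: [0.2, -1.1, -4.0]
width: 0.0097
[[0.176, -0.984, 0.012], [0.984, 0.176, 0.004], [-0.006, 0.011, 1.0]] [0.496 0.268 0.175] 30.2333 0.009678494219141597
c [0.37185512 0.08782954 0.        ]
row [-6.4 -8.3 -7.1] [-2.9   3.78 -1.82]
[0.482 0.178 0.235] [-0.18  0.16  1.61  0.6   1.8  -1.6 ] e 0.0 vel 0.52 jl 0.89
[0.49  0.168 0.235] [-0.21  0.13  1.64  0.62  1.77 -1.56] e 0.0 vel 0.5 jl 0.86
[0.496 0.157 0.235] [-0.25  0.09  1.68  0.64  1.74 -1.52] e 0.0 vel 0.5 jl 0.82
[0.502 0.146 0.235] [-0.28  0.06  1.72  0.66  1.7  -1.48] e 0.0 vel 0.49 jl 0.78
[0.507 0.134 0.235] [-0.32  0.02  1.76  0.67  1.67 -1.44] e 0.0 vel 0.49 jl 0.74
[0.51  0.122 0.235] [-0.35 -0.02  1.8   0.69  1.64 -1.4 ] e 0.0 vel 0.51 jl 0.7
[0.513 0.109 0.235] [-0.39 -0.07  1.84  0.7   1.6  -1.35] e 0.0 vel 0.55 jl 0.66
[0.514 0.097 0.235] [-0.42 -0.12  1.89  0.71  1.57 -1.31] e 0.0 vel 0.59 jl 0.61
[0.514 0.084 0.235] [-0.45 -0.17  1.94  0.72  1.54 -1.27] e 0.0 vel 0.63 jl 0.56
[0.513 0.072 0.234] [-0.49 -0.23  1.99  0.73  1.51 -1.22] e 0.0 vel 0.68 jl 0.51
[0.511 0.059 0.234] [-0.52 -0.29  2.04  0.74  1.48 -1.17] e 0.0 vel 0.73 jl 0.46
[0.508 0.047 0.234] [-0.55 -0.35  2.09  0.74  1.45 -1.12] e 0.0 vel 0.78 jl 0.41
[0.504 0.035 0.234] [-0.58 -0.42  2.14  0.74  1.42 -1.06] e 0.0 vel 0.84 jl 0.36
[0.498 0.023 0.234] [-0.6  -0.5   2.19  0.74  1.4  -1.  ] e 0.0 vel 0.9 jl 0.31
down10 [-5.68  7.41 -3.57]
```

View pics/s17z.png

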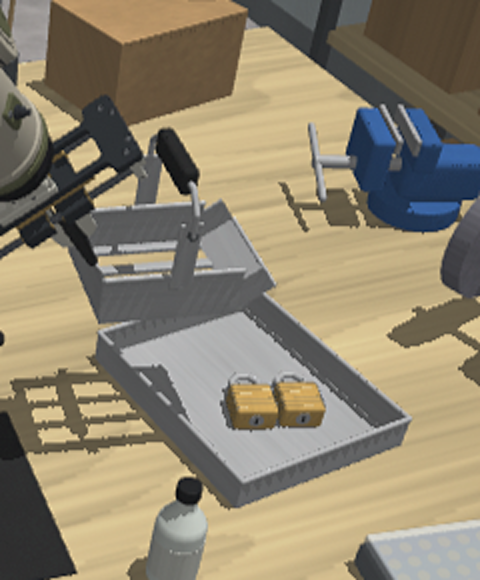

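The basket is empty and level with the hoop upright. I'll swing it back over the mat.

```bash
python3 -m crank '[[-1.6,-2.1,-1.8,-0.72,0.95,-0.46,0],[-3.2,-4.1,-3.5,-1.45,1.89,-0.91,0],[-6.4,-8.3,-7.1,-2.9,3.78,-1.82,0],[-6.4,-8.3,-7.1,-2.9,3.78,-1.82,0],[-6.4,-8.3,-7.1,-2.9,3.78,-1.82,0],[-6.4,-8.3,-7.1,-2.9,3.78,-1.82,0],[-6.4,-8.3,-7.1,-2.9,3.78,-1.82,0],[-6.4,-8.3,-7.1,-2.9,3.78,-1.82,0],[-6.4,-8.3,-7.1,-2.9,3.78,-1.82,0],[-6.4,-8.3,-7.1,-2.9,3.78,-1.82,0],[-6.4,-8.3,-7.1,-2.9,3.78,-1.82,0],[-6.4,-8.3,-7.1,-2.9,3.78,-1.82,0],[-6.4,-8.3,-7.1,-2.9,3.78,-1.82,0],[-6.4,-8.3,-7.1,-2.9,3.78,-1.82,0],[-6.4,-8.3,-7.1,-2.9,3.78,-1.82,0],[-3.2,-4.1,-3.5,-1.45,1.89,-0.91,0],[-1.6,-2.1,-1.8,-0.72,0.95,-0.46,0],[0,0,0,0,0,0,0],[0,0,0,0,0,0,0]]'
cat > st.py <<'E'
from rel import *
from h import *
import sys
p,T,o=tool();phi=np.radians(25);B=T@T0(phi).T;O=p-T[:,1]*.0188-B@G
print(B.round(3).tolist(),O.round(4),o['time'],o['width'],np.round(o['ft_force'],1),'down10',(T.T@[0,0,-10]).round(2))
k=sys.argv[1]
shot('scene','s'+k);shot('top','t'+k)
a=cv2.imread(f'pics/s{k}.png');b=cv2.imread(f'pics/t{k}.png');cv2.imwrite(f'pics/s{k}z.png',np.hstack([cv2.resize(a[110:350,220:430],(440,503),interpolation=2),cv2.resize(b[150:330,240:370],(360,503))]))
E
python3 st.py 18
```

```text
time: 31.87
position: [0.4963, 0.0187, 0.2364]
ee_rot: [0.815, -0.494, -0.279, -0.12]
ft_force: [1.0, 0.1, -3.8]
width: 0.0095
[[0.994, -0.106, 0.002], [0.106, 0.994, -0.01], [-0.001, 0.011, 1.0]] [0.5798 0.0202 0.1771] 31.8667 0.009530016099778639 [ 1.   0.1 -3.8] down10 [-5.72  7.39 -3.56]
```

View pics/s18z.png

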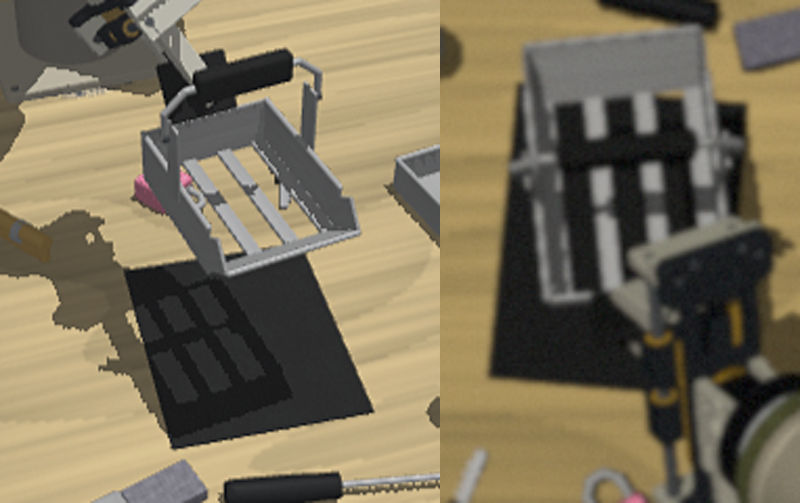

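```bash
python3 -m crank '[[-4,5.2,-2.5,0,0,0,0],[-8,10.3,-5,0,0,0,0],[-8,10.3,-5,0,0,0,0],[-8,10.3,-5,0,0,0,0],[-8,10.3,-5,0,0,0,0],[-8,10.3,-5,0,0,0,0],[-8,10.3,-5,0,0,0,0],[-8,10.3,-5,0,0,0,0],[-8,10.3,-5,0,0,0,0],[-8,10.3,-5,0,0,0,0],[-8,10.3,-5,0,0,0,0],[-4,5.2,-2.5,0,0,0,0],[-2.3,3,-1.4,0,0,0,0],[0,0,0,0,0,0,0]]'
python3 st.py 19
```

```text
time: 33.13
position: [0.4953, 0.0189, 0.0765]
ee_rot: [0.816, -0.494, -0.277, -0.12]
ft_force: [0.3, -0.7, -5.3]
width: 0.0097
[[0.994, -0.105, 0.006], [0.105, 0.994, -0.012], [-0.004, 0.013, 1.0]] [0.5786 0.0205 0.0171] 33.1333 0.009685567826305369 [ 0.3 -0.7 -5.3] down10 [-5.7   7.39 -3.59]
```

View pics/s19z.png

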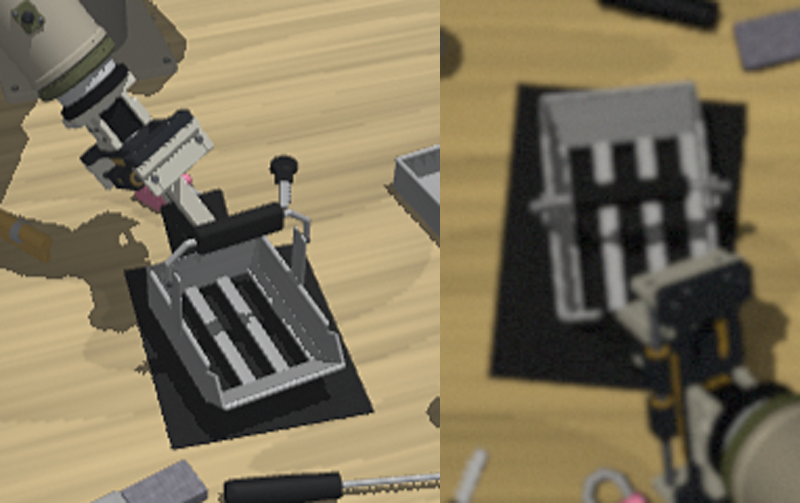

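Nearly down, with about 13 mm left. I'll finish in small steps until contact shows in the force.

```bash
python3 -m crank '[[-2.3,3,-1.4,0,0,0,0],[-1.7,2.2,-1.1,0,0,0,0],[-1.1,1.5,-0.7,0,0,0,0],[0,0,0,0,0,0,0]]'; python3 -m crank '[[-1.1,1.5,-0.7,0,0,0,0],[0,0,0,0,0,0,0]]';python3 -m crank '[[-0.6,0.7,-0.4,0,0,0,0],[0,0,0,0,0,0,0]]'
```

```text
time: 33.57
position: [0.4959, 0.0186, 0.0685]
ee_rot: [0.815, -0.494, -0.278, -0.12]
ft_force: [-0.1, -0.7, -4.8]
width: 0.0101
time: 33.73
position: [0.496, 0.0185, 0.0666]
ee_rot: [0.815, -0.494, -0.278, -0.12]
ft_force: [-0.0, 0.4, -5.4]
width: 0.0099
time: 33.9
position: [0.496, 0.0185, 0.0658]
ee_rot: [0.815, -0.494, -0.278, -0.12]
ft_force: [-0.2, -0.4, -4.3]
width: 0.0099
```

```bash
python3 -m crank '[[-1.1,1.5,-0.7,0,0,0,0],[0,0,0,0,0,0,0]]'; python3 -m crank '[[-1.1,1.5,-0.7,0,0,0,0],[0,0,0,0,0,0,0]]';python3 -m crank '[[-0.6,0.7,-0.4,0,0,0,0],[0,0,0,0,0,0,0]]'; python3 st.py 20
```

```text
time: 34.07
position: [0.496, 0.0186, 0.0636]
ee_rot: [0.815, -0.494, -0.278, -0.12]
ft_force: [0.6, -0.1, -4.5]
width: 0.0098
time: 34.23
position: [0.4962, 0.0185, 0.0618]
ee_rot: [0.815, -0.494, -0.278, -0.12]
ft_force: [0.3, -0.4, -3.7]
width: 0.0098
time: 34.4
position: [0.4965, 0.0183, 0.0613]
ee_rot: [0.815, -0.494, -0.278, -0.12]
ft_force: [0.2, 0.4, -1.5]
width: 0.0097
[[0.994, -0.105, 0.003], [0.105, 0.994, -0.011], [-0.002, 0.011, 1.0]] [0.58   0.0198 0.002 ] 34.4 0.009684586862145798 [ 0.2  0.4 -1.5] down10 [-5.72  7.38 -3.57]
```

View pics/s20z.png

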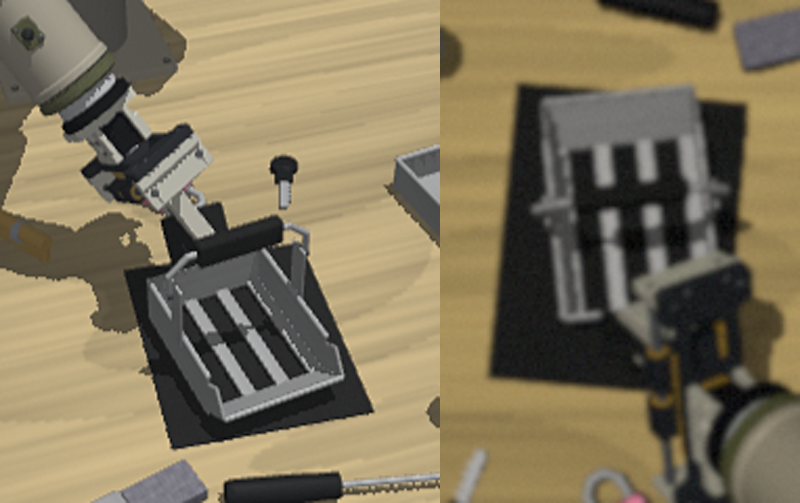

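```bash
python3 -m crank '[[-0.6,0.7,-0.4,0,0,0,0],[0,0,0,0,0,0,0],[0,0,0,0,0,0,15],[0,0,0,0,0,0,25],[0,0,0,0,0,0,40],[0,0,0,0,0,0,50],[0,0,0,0,0,0,50],[0,0,0,0,0,0,50],[0,0,0,0,0,0,50],[0,-8,0,0,0,0,50],[0,-20,0,0,0,0,50],[0,-30,0,0,0,0,50],[0,-30,0,0,0,0,50],[0,-30,0,0,0,0,50],[0,-20,0,0,0,0,50],[0,0,0,0,0,0,50],[0,0,0,0,0,0,50]]'; python3 st.py 21
python3 - <<'E'
from h import *
w=cloud('top',np.load('pics/t21.npy'));im=cv2.imread('pics/t21.png');x,y,z=w[...,0],w[...,1],w[...,2]
for nm,s in(('hoop',(x>.55)&(x<.63)&(y>-.08)&(y<.12)&(z>.125)&(z<.17)&(im.max(2)<50)),('end',(x>.45)&(x<.53)&(y>-.04)&(y<.07)&(z>.05)&(z<.11)&(im.max(2)<50))):
    P=w[s];print(nm,len(P),np.median(P,0).round(3),P.min(0).round(3),P.max(0).round(3))
E
```

```text
time: 35.92
position: [0.4316, -0.0497, 0.1627]
ee_rot: [0.814, -0.495, -0.278, -0.121]
ft_force: [-0.0, -0.2, -0.4]
width: 0.046
[[0.995, -0.103, 0.002], [0.103, 0.995, -0.009], [-0.001, 0.009, 1.0]] [ 0.5151 -0.0485  0.1035] 35.9167 0.04604291439285807 [-0.  -0.2 -0.4] down10 [-5.73  7.39 -3.55]
hoop 334 [0.58  0.018 0.153] [ 0.569 -0.021  0.131] [0.593 0.057 0.159]
end 474 [0.489 0.009 0.084] [ 0.47  -0.024  0.053] [0.511 0.04  0.101]
```

View pics/s21z.png

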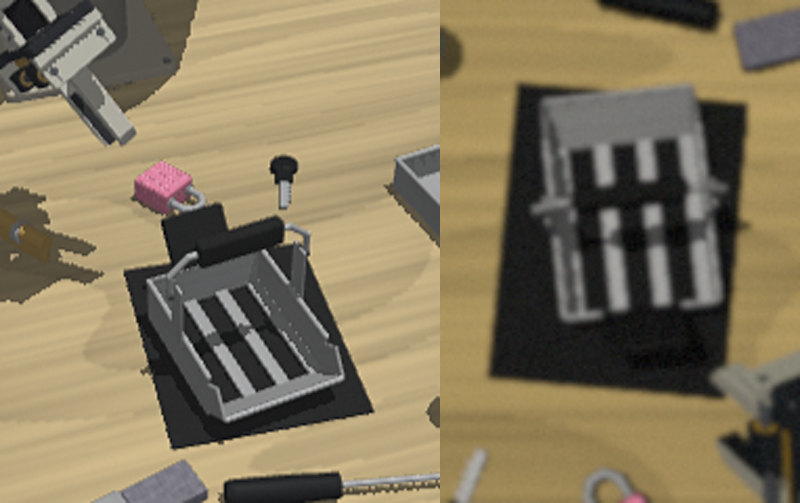

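View pics/s21.png

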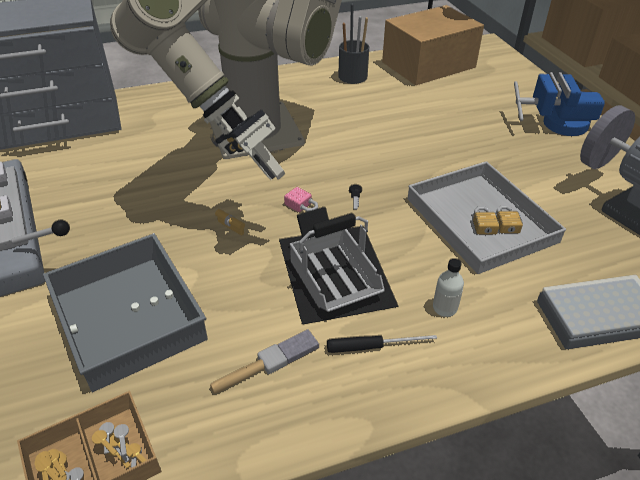

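View pics/t21.png

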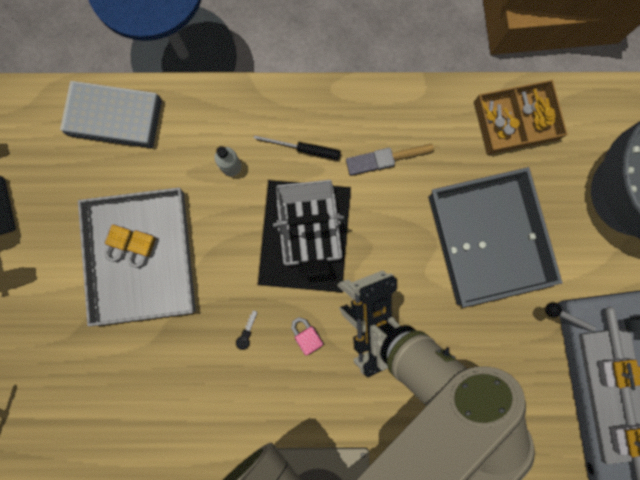

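The final views show two padlocks in the tray at top pixels (118,238) and (140,245). Four stones are in the tub at (454,250), (466,246), (482,245) and (533,237). The empty basket stands on the mat, the gripper is clear, and the bystanders haven't moved. I'll hand in.

```bash
python3 -c "
from station import hand_in;print(hand_in())"
```

```text
the job is handed in; nothing more can be done
None
```

I handed the job in at about 36 s of the 72 s allowed. The last pictures show everything in its place.

- **Stones:** I carried the basket by its hoop and shook it over the tub until all four stones were in it. Depth readings and the final picture both show four in the tub.
- **Padlocks:** I stood the basket on the mat, took it by the end grip and tipped it over the tray. Both padlocks lie side by side in the tray.
- **Basket:** It stands empty and released on the mat, about 15 mm from the mat's centre. Its hoop reads the same height as it did standing on the mat at the start.
- **Bystanders:** The oil bottle, screwdriver, brush, lock cylinder, car key and pink look-alike all appear to be where they were. The gripper is clear.

**What did not go to plan:**
- **End grip:** The straight approach was out of reach (a joint limit), so I gripped it with the tool swung 25° sideways.
- **First padlock:** It slid out earlier than expected, at about 33° of tip, while I was lowering the lip from 200 mm to about 56 mm. I did not measure its speed; I estimate it stayed below about 1.8 m/s, under the 2 m/s limit. The second padlock slid out with the lip at about 60 mm.

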